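Empty the bead ladle and hold the stock tin open

TASK

Tip all five beads out of the steel ladle into the shallow lined tray, then stand the empty ladle upright on the pale soldering pad again and let go of it. Then raise the lid of the steel tin, the one with the brass tongue, and hold it still with your fingers at 60 degrees from closed, so that I can pack the beads with both hands: finish while holding it, because the lid falls shut if you let go. Leave the steel block, the jar and the white dish where they are.

Things in the scene. Friction and masses are not known exactly. Their poses are not given: they have to be found in the camera images.
- ladle: Loose steel pan, 0.16 kg, holding five beads. Flat foot 64 mm across, rim 110 mm across, 50 mm high, wall 3.5 mm, floor 5 mm. Origin: centre of its foot; z up through the mouth. A level handle leaves it along its -x (at the start towards the robot, within about 0.55 rad), as far as 170 mm from the pan's axis
- ladle_rim (a point): Centre of the ladle's open mouth, 50 mm above the middle of its foot; the beads have rolled out once it is tipped some 110 degrees; axes as the ladle's
- ladle_grip (a point): Pinch point on the centre line of the ladle's pale wooden handle, 115 mm along -x from the pan's axis, 46 mm above the foot. The wood runs from 60 to 170 mm from the axis; octagonal section, 16 mm across flats (flats on top, at the sides and at 45 degrees). Axes as the ladle's
- pad: Fixed pale grey-brown square soldering pad, 150 x 150 x 12 mm. Origin: centre of its underside, on the bench; its top is 12 mm up; x and y along its sides
- tray: Fixed shallow grey tray with a blue lining, 180 mm along x and y, 35 mm high, walls 5 mm, floor 5 mm. Origin: centre of its underside, on the bench
- tin: Fixed open steel tin, 120 mm along x, 170 mm along y, 70 mm high, walls 4 mm, with a hinged lid. Origin: centre of its underside; the hinge is along y at the top of its +x side (the side away from the robot), and the tongue sticks out at the -x side
- lid (a joint): Angle of the tin's lid in rad: 0 closed, 1.047 is 60 degrees open, stop at 1.9. It turns about the tin's y axis at lid_hinge and its tongue goes up and away from the robot. It weighs about 0.25 kg, the hinge is almost free, and it falls shut when let go below about 90 degrees
- lid_hinge (a point): Middle of the lid's hinge line (which runs along the tin's y), 70 mm above the bench, 60 mm from the tin's axis along the tin's +x
- lid_tab (a point): Pinch point on the lid's brass tongue, which sticks out level from the middle of its front edge: 14 mm wide (tin's y), 8 mm thick, reaching 50 mm past that edge; this point is 29 mm past it, 152 mm from the hinge line, 75 mm above the bench when closed. Pinched across its width, the tongue turns between the fingers as the lid opens
- bead0_center (a point): Centre of a loose round turquoise bead, 20 mm in diameter, 12 g; lies in the ladle at the start
- bead1_center (a point): Centre of a loose round turquoise bead, 20 mm in diameter, 12 g; lies in the ladle at the start
- bead2_center (a point): Centre of a loose round turquoise bead, 20 mm in diameter, 12 g; lies in the ladle at the start
- bead3_center (a point): Centre of a loose round turquoise bead, 20 mm in diameter, 12 g; lies in the ladle at the start
- bead4_center (a point): Centre of a loose round turquoise bead, 20 mm in diameter, 12 g; lies in the ladle at the start
- block: Polished steel bench block, 60 x 60 x 25 mm, beyond the work; leave alone
- jar: Amber glass jar with a steel cap, 64 mm across, 85 mm high, beyond the work; leave alone
- dish: White ceramic dish, 90 mm across, 30 mm high, beyond the work; leave alone

How it is judged:
By the outcome, as a careful person would: the job done as asked, in the order asked, and still so for the second after the job is handed in, while the arm keeps its last pose, push and grip.
It also fails if it takes over 72 s, if anything falls off the work surface, if the arm or the gripper's body presses on something with over 40 N, if the wrist force passes 120 N, or if a joint passes its speed limit or range.

ROBOT

A 6-joint arm with a two-finger parallel gripper is mounted at the origin on the work surface. World frame = base frame: x ahead of the robot, y to its left, z up, the work surface at z = 0. Lengths are in mm, angles in rad, forces in N, time in s.
With the tool pointing down it reaches from about 300 to 950 mm from the base axis. Payload 3.1 kg.
Tool frame: the origin (TCP) lies on the centre line of the jaws, within the pads' length; the fingertips stand 22 mm ahead of it and the grasp point (between the pads) lies 3 mm ahead of it; x points along the fingers, y is the direction in which the jaws open and shut, and the axes are right-handed (so a half turn about x gives the same grasp; the last joint's range is limited). The gripper opens to 85 mm and grips with 20 to 120 N. Pads are 22 mm wide; open, the fingers measure 114 mm over their backs; the gripper's body (76 mm by 85 mm) begins 54 mm behind the grasp point. The pads swing forward as they close: fully open they stand 13 mm farther back than shut.
Start: joints at [-0.07, 0.308, 1.634, -0, 1.2, -0.07], TCP at [625.006, -0.028, 253.272] pointing down, gripper open.
Joint ranges: [-3.06, 3.06], [-0.79, 1.96], [0.05, 2.63], [-1.19, 4.34], [0.05, 2.64], [-2.94, 2.94]. Speed limits (rad/s): [2.79, 2.79, 3.14, 3.14, 3.14, 3.14].

INTERFACE

Orientations are given as a rotation vector (axis times angle).
In Python, from workcell import robot, imaging, order gives the robot as it stands.
- The arm moves only by the tool carry_out, never from a script. Its argument "commands" is a list of rows, each a list of 3 entries, a list of its own where there are three numbers: the shift along the tool's x, y, z in m, then the turn about the tool's x in rad, then the opening, from 0 (shut) to 1 (fully open). In form: [[[x, y, z], spin, hand], ...]. A call has 1 to 8 rows; each row shifts and turns the pose as measured when the row begins, along the tool's axes as they then stand; what a row does not reach is not made up. A row lasts 1/8 s, in which the tool goes at most 62.5 mm and 10.7 degrees, less where a joint would pass 70% of its speed; a pose out of reach is approached as far as the arm can. A call with a gripper value outside its range is refused whole. The fingers move at their own pace and stop on an object; the grip force is fixed at half the most. Time passes only in rows, so rows that do not move let the fingers close. It gives the time, the measured TCP pose, the force and the opening at its end, in the units of the state.
- robot.get_obs(): the state, without advancing time (a new reading comes with each control period).
- imaging.get_image(name): name is "scene" or "side" or "wrist"; returns a dict with "color" (420x560x3 uint8, red, green, blue), "fx", "fy", "cx", "cy" (pixels), "dist_coeffs" ([k1, k2, p1, p2, k3] as OpenCV has them; the pictures are not rectified), "position" and "rotation" of the camera in the world; the wrist camera has in their place "T_tool_cam" (4x4, takes a point from camera to tool coordinates, whose origin is the TCP and whose axes are the tool frame's). Camera axes: x right, y up, looking along -z (the intrinsics and any distortion apply to the point x, -y, -z); pixel columns grow to the right and rows downward; lengths in mm; the calibration is good to about 2 mm. A picture is of the moment at which its call begins: read the wrist's pose just before it. There is no depth.
- order.finish_job(): hands the job in, once; it reports no verdict.
The state is a dict: "time": time; "joints": joint angles; "joint_vel": joint speeds; "effort": joint torques, N m; "tcp_pos": TCP position; "tcp_rot": TCP orientation; "ft_force": force on the tool from outside, world axes, zero at the start; "ft_torque": the same for the moment, N m; "opening": opening from 0.0 (shut) to 1.0 (fully open).
Only numpy, scipy, OpenCV 4.12 (cv2) and the standard library are available. Lean on these libraries where they do the work, as an engineer would, in place of code of your own. Each camera call takes 0.05 s, during which the arm holds its last target.

## Working session

There is one attempt and no reset: what is moved stays moved. The work goes in short steps, Python scripts to look and compute and a tool call to move; the robot and the scene stay as the last step left them, time stands still between calls to the robot, and variables do not carry over. Pictures are saved under pics/ and viewed, and the job is handed in when it is done.

Besides the shell and the picture viewer there is one more tool, called after "Call:" by a JSON object that holds its "op" and its "data". carry_out: Moves the arm, as the interface text tells. Its arguments: {"type":"object","properties":{"commands":{"type":"array"}},"required":["commands"]}

```bash
ls; mkdir -p pics; cat > h.py <<'E'
import numpy as np, cv2
from scipy.spatial.transform import Rotation as R
from workcell import robot, imaging, order
def grab(name,fn=None):
    o=robot.get_obs(); im=imaging.get_image(name)
    K=np.array([[im["fx"],0,im["cx"]],[0,im["fy"],im["cy"]],[0,0,1]]);D=np.array(im["dist_coeffs"],float)
    if name=="wrist":
        T=np.array(im["T_tool_cam"]);Rt=R.from_rotvec(o["tcp_rot"]).as_matrix()
        Rc=Rt@T[:3,:3];p=Rt@T[:3,3]+np.array(o["tcp_pos"])
    else:
        p=np.array(im["position"],float);Rc=np.array(im["rotation"],float)
        if Rc.shape!=(3,3): Rc=R.from_rotvec(Rc).as_matrix()
    if fn: cv2.imwrite("pics/"+fn,im["color"][:,:,::-1])
    return dict(img=im["color"],K=K,D=D,R=Rc,p=p)
def ray(c,uv):
    q=cv2.undistortPoints(np.array([[uv]],float),c["K"],c["D"])[0,0]
    d=c["R"]@np.array([q[0],-q[1],-1.]);return c["p"],d/np.linalg.norm(d)
def onz(c,uv,z):
    p,d=ray(c,uv);return p+d*(z-p[2])/d[2]
def tri(rs):
    A=sum(np.eye(3)-np.outer(d,d) for p,d in rs);b=sum((np.eye(3)-np.outer(d,d))@p for p,d in rs)
    x=np.linalg.solve(A,b);return x,[np.linalg.norm((np.eye(3)-np.outer(d,d))@(x-p)) for p,d in rs]
def proj(c,X):
    q=c["R"].T@(np.array(X,float)-c["p"]);q=np.array([q[0],-q[1],-q[2]])
    return cv2.projectPoints(q.reshape(1,3),np.zeros(3),np.zeros(3),c["K"],c["D"])[0][0,0]
E
python3 - <<'E'
from h import *
print(robot.get_obs())
for n in("scene","side","wrist"):
    c=grab(n,n+"0.png");print(n,c["p"].round(),c["R"].round(2).tolist(),c["K"][0,0],c["D"])
E
```

```text
pics
{'time': 0.0, 'joints': array([-6.97208886e-02,  3.09031599e-01,  1.63519467e+00,  3.36165414e-05,
        1.19970084e+00, -6.96941338e-02]), 'joint_vel': array([-0.00079304,  0.00134427, -0.00102662,  0.00073982,  0.00018887,
       -0.00043009]), 'effort': array([ 1.43707580e-04, -4.15252447e+01, -2.76667070e+01, -1.74997494e-04,
        1.01000658e-02, -1.14578896e-05]), 'tcp_pos': array([6.24224003e+02, 2.31062701e-02, 2.52026594e+02]), 'tcp_rot': array([ 1.20827012,  1.21103708, -1.21084978]), 'ft_force': array([-1.02780895, -0.1379569 , -0.11086319]), 'ft_torque': array([-0.02488717, -0.03242646,  0.00209932]), 'opening': 0.9962638754437633}
scene [1385. -331.  799.] [[0.4, -0.6, 0.7], [0.92, 0.26, -0.3], [-0.0, 0.76, 0.65]] 508.61883229454844 [-0.00940821  0.          0.          0.          0.        ]
side [ 479. -736.  580.] [[0.99, 0.07, -0.12], [-0.14, 0.56, -0.82], [0.01, 0.83, 0.56]] 415.45566538941523 [0.02302691 0.         0.         0.         0.        ]
wrist [624.  70. 373.] [[1.0, -0.0, 0.0], [-0.0, 0.96, 0.28], [-0.0, -0.28, 0.96]] 332.3445953715448 [-0.03080948  0.          0.          0.          0.        ]
```

View pics/scene0.png

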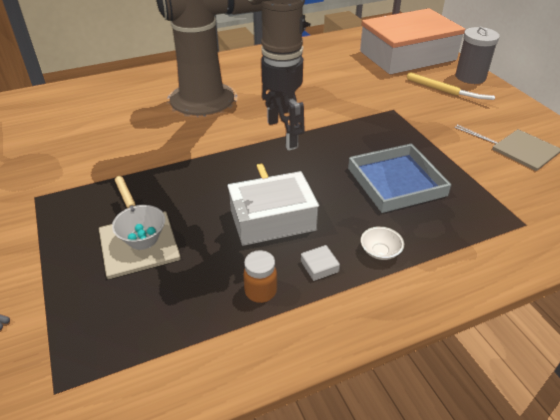

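View pics/side0.png

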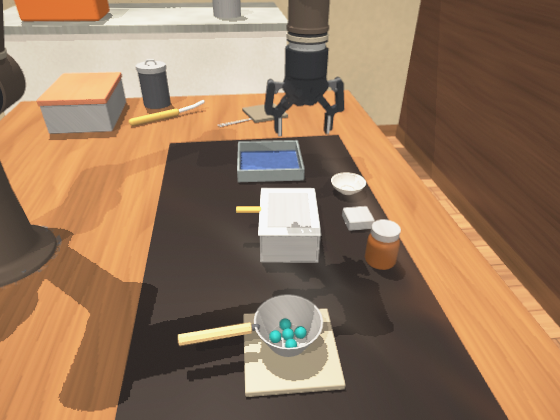

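View pics/wrist0.png

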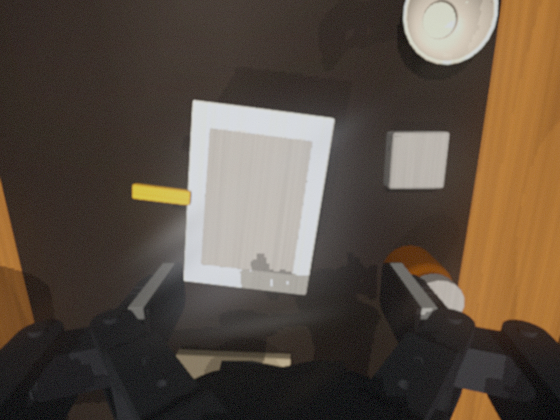

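```bash
python3 - <<'E'
from h import *
s=cv2.imread("pics/scene0.png");d=cv2.imread("pics/side0.png")
a=cv2.resize(s[165:285,85:205],None,fx=5,fy=5,interpolation=cv2.INTER_CUBIC)
cv2.imwrite("pics/a.png",a)
b=cv2.resize(d[280:400,170:350],None,fx=4,fy=4,interpolation=cv2.INTER_CUBIC)
cv2.imwrite("pics/b.png",b)
o=robot.get_obs();print(R.from_rotvec(o["tcp_rot"]).as_matrix().round(2))
E
```

```text
[[-0.  1.  0.]
 [ 0.  0. -1.]
 [-1. -0. -0.]]
```

View pics/a.png

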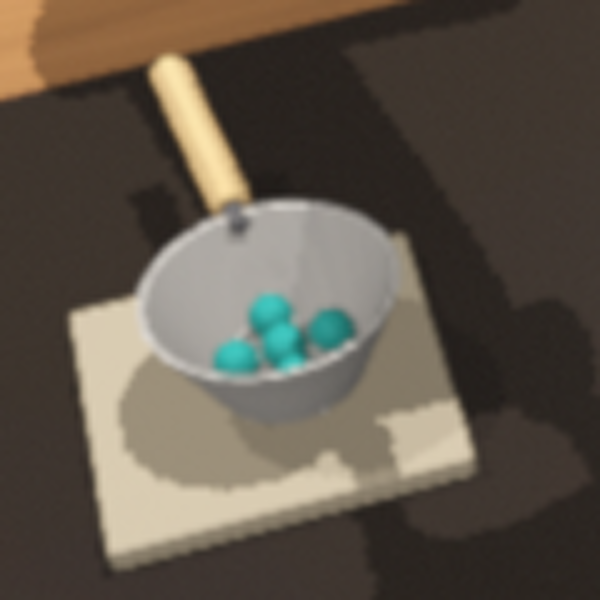

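View pics/b.png

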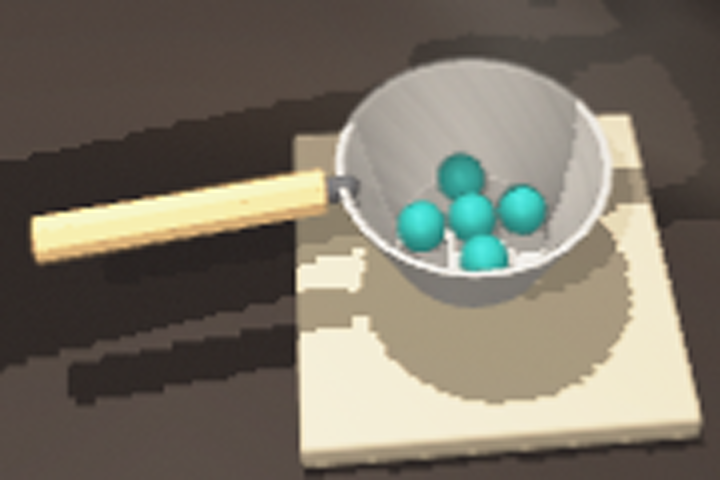

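```bash
cat > m.py <<'E'
from h import *
s=grab("scene");d=grab("side")
S=lambda u,v:(u/5+85-.4,v/5+165-.4); B=lambda u,v:(u/4+170-.4,v/4+280-.4)
for n,a,b in (("tip",S(172,68),B(38,240)),("near",S(231,200),B(326,188)),("rimc",S(269,291),B(474,166)),
   ("beadmid",S(283,340),B(471,214))):
    x,r=tri([ray(s,a),ray(d,b)]);print(n,x.round(1),np.round(r,1))
def circ(P):
    P=np.array(P)[:,:2];A=np.c_[2*P,np.ones(len(P))];q=np.linalg.lstsq(A,(P**2).sum(1),rcond=None)[0]
    return q[:2],np.sqrt(q[2]+q[:2]@q[:2])
for z in(60,62,64):
    c1=circ([onz(s,S(*p),z) for p in((138,295),(400,265),(310,201),(200,225),(270,380),(170,350),(370,345))])
    c2=circ([onz(d,B(*p),z) for p in((337,165),(611,172),(474,58),(380,90),(570,95),(470,274),(380,245),(580,235))])
    print(z,c1,c2)
# pad corners (top)
for n,a,b in(("pNearL",S(70,315),B(297,135)),("p",S(108,555),B(303,455)),("p",S(475,465),B(700,425)),):
    print(n,onz(s,a,12).round(1),"side",onz(d,b,12).round(1))
print(onz(d,B(632,116),12), onz(s,S(402,236),12))
E
python3 m.py
```

```text
tip [ 386.4 -310.9   60.4] [1.6 1.6]
near [ 495.6 -303.7   64.3] [1.8 1.8]
rimc [ 555.  -299.1   61.2] [0.7 0.7]
beadmid [ 554.4 -298.4   31.5] [0.6 0.6]
60 (array([ 551.48663796, -295.92177761]), np.float64(55.13217031359206)) (array([ 555.65512751, -295.83711678]), np.float64(53.92263920218397))
62 (array([ 553.74356586, -296.01687956]), np.float64(54.98293797803118)) (array([ 555.36087362, -297.52950499]), np.float64(53.71521050842005))
64 (array([ 556.00049377, -296.1119815 ]), np.float64(54.83370564246765)) (array([ 555.06661973, -299.2218932 ]), np.float64(53.50778181466079))
pNearL [ 479.3 -380.9   12. ] side [ 487.7 -231.5   12. ]
p [ 627.7 -387.2   12. ] side [ 480.6 -382.1   12. ]
p [ 638.5 -238.6   12. ] side [ 627.5 -389.3   12. ]
[ 636.74870098 -239.61343513   12.        ] [ 486.42330133 -232.84355674   12.        ]
```

Call:
{"op": "carry_out", "data": {"commands": [[[-0.06,0,0],0,1],[[-0.06,0,0],0,1],[[-0.06,0,0],0,1],[[-0.06,0,0],0,1]]}}

```text
time: 0.75
tcp_pos: [622.5, 0.1, 489.2]
tcp_rot: [1.201, 1.225, -1.223]
ft_force: [1.1, -0.3, 0.9]
opening: 0.998
```

```bash
cat > st.py <<'E'
from h import *
o=robot.get_obs();M=R.from_rotvec(o["tcp_rot"]).as_matrix()
print("t",round(o["time"],2),"p",o["tcp_pos"].round(1),"tx",M[:,0].round(3),"ty",M[:,1].round(3),"tz",M[:,2].round(3),"\nj",o["joints"].round(3),"f",o["ft_force"].round(1),"m",o["ft_torque"].round(2),"op",round(o["opening"],3))
E
python3 st.py; python3 -c "
from h import *
grab('wrist','w1.png')"
```

```text
t 0.75 p [6.225e+02 1.000e-01 4.892e+02] tx [-0.02   0.001 -1.   ] ty [ 1.   -0.   -0.02] tz [-0.    -1.    -0.001] 
j [-0.07   0.207  1.297 -0.     1.657 -0.07 ] f [ 1.1 -0.3  0.9] m [-0.02 -0.08  0.01] op 0.998
```

View pics/w1.png

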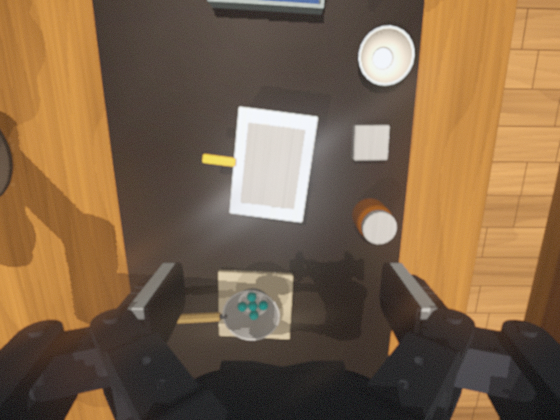

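Call:
{"op": "carry_out", "data": {"commands": [[[-0.06,0,0],0,1],[[-0.06,0,0],0,1],[[-0.06,0,0],0,1],[[-0.06,0,0],0,1],[[-0.06,0,0],0,1],[[-0.06,0,0],0,1]]}}

```text
time: 1.55
tcp_pos: [614.5, -0.2, 818.8]
tcp_rot: [1.212, 1.206, -1.206]
ft_force: [1.5, -0.0, 0.5]
opening: 1.001
```

```bash
python3 st.py
```

```text
t 1.55 p [ 6.145e+02 -2.000e-01  8.188e+02] tx [ 0.004  0.    -1.   ] ty [ 1.    -0.     0.004] tz [-0. -1. -0.] 
j [-7.200e-02  5.750e-01  8.000e-02  1.000e-03  2.482e+00 -7.100e-02] f [ 1.5 -0.   0.5] m [-0.    0.    0.01] op 1.001
```

Call:
{"op": "carry_out", "data": {"commands": [[[-0.06,0,0],0,1],[[-0.06,0,0],0,1],[[-0.06,0,0],0,1],[[-0.06,0,0],0,1]]}}

```text
time: 2.05
tcp_pos: [494.3, -2.4, 899.1]
tcp_rot: [1.219, 1.213, -1.202]
ft_force: [-0.2, -0.1, 0.8]
opening: 1.0
```

```bash
python3 st.py
```

```text
t 2.05 p [494.3  -2.4 899.1] tx [ 0.004  0.01  -1.   ] ty [ 1.    -0.001  0.004] tz [-0.   -1.   -0.01] 
j [-0.099  0.446  0.051  0.021  2.641 -0.08 ] f [-0.2 -0.1  0.8] m [-0.01 -0.    0.02] op 1.0
```

Call:
{"op": "carry_out", "data": {"commands": [[[-0.06,0,0],0,1],[[-0.06,0,0],0,1],[[-0.06,0,0],0,1],[[-0.06,0,0],0,1]]}}

```text
time: 2.55
tcp_pos: [412.5, -2.5, 959.7]
tcp_rot: [1.275, 1.109, -1.106]
ft_force: [-0.1, -0.1, -0.1]
opening: 1.0
```

```bash
python3 st.py
```

```text
t 2.55 p [412.5  -2.5 959.7] tx [ 0.138  0.004 -0.99 ] ty [ 0.99  -0.001  0.138] tz [-0.001 -1.    -0.004] 
j [-0.127  0.312  0.051  0.044  2.641 -0.086] f [-0.1 -0.1 -0.1] m [ 0.01  0.06 -0.07] op 1.0
```

Call:
{"op": "carry_out", "data": {"commands": [[[0,0,-0.05],0,1],[[-0.02,0,-0.05],0,1],[[-0.06,0,0],0,1],[[-0.06,0,0],0,1],[[-0.06,0,0],0,1]]}}

```text
time: 3.18
tcp_pos: [333.0, 84.1, 998.3]
tcp_rot: [1.331, 1.041, -1.026]
ft_force: [0.0, 0.6, 0.3]
opening: 1.005
```

```bash
python3 st.py
```

```text
t 3.17 p [333.   84.1 998.3] tx [ 0.237  0.018 -0.971] ty [ 0.971 -0.008  0.237] tz [-0.004 -1.    -0.02 ] 
j [ 0.132  0.209  0.051 -0.028  2.641  0.112] f [0.  0.6 0.3] m [-0.01  0.19  0.02] op 1.005
```

Call:
{"op": "carry_out", "data": {"commands": [[[-0.05,-0.03,0],0,1],[[-0.05,-0.03,0],0,1],[[-0.05,-0.03,0],0,1],[[-0.05,-0.03,0],0,1],[[-0.05,-0.03,0],0,1],[[-0.05,-0.03,0],0,1]]}}

```text
time: 3.92
tcp_pos: [137.2, 93.2, 1055.0]
tcp_rot: [1.436, 0.875, -0.866]
ft_force: [-0.1, 0.3, -0.0]
opening: 1.004
```

```bash
python3 st.py
```

```text
t 3.92 p [ 137.2   93.2 1055. ] tx [ 0.443  0.027 -0.896] ty [ 0.896 -0.033  0.442] tz [-0.018 -0.999 -0.039] 
j [ 0.962  0.01   0.051 -0.811  2.642  0.189] f [-0.1  0.3 -0. ] m [-0.05  0.19  0.03] op 1.004
```

Call:
{"op": "carry_out", "data": {"commands": [[[0,0,0.04],0,1],[[-0.04,-0.03,0],0,1]]}}

```text
time: 4.18
tcp_pos: [132.0, 75.9, 1056.4]
tcp_rot: [1.447, 0.858, -0.872]
ft_force: [0.8, 1.5, -0.2]
opening: 1.0
```

```bash
python3 st.py
```

```text
t 4.17 p [ 132.    75.9 1056.4] tx [ 0.45   0.019 -0.893] ty [ 0.892 -0.048  0.449] tz [-0.034 -0.999 -0.039] 
j [ 0.917 -0.019  0.073 -0.799  2.638  0.171] f [ 0.8  1.5 -0.2] m [0.02 0.22 0.03] op 1.0
```

Call:
{"op": "carry_out", "data": {"commands": [[[0.04,0.045,0],0,1],[[0.04,0.045,0],0,1],[[0.04,0.045,0],0,1],[[0.05,0.037,0],0,1],[[0.05,0.037,0],0,1],[[0.05,0.037,0],0,1],[[0.05,0.037,0],0,1],[[0.05,0.037,0],0,1]]}}

```text
time: 5.18
tcp_pos: [522.3, 92.8, 907.0]
tcp_rot: [1.421, 0.855, -0.793]
ft_force: [-0.3, -0.7, 0.5]
opening: 1.002
```

```bash
python3 st.py
```

```text
t 5.17 p [522.3  92.8 907. ] tx [ 0.491  0.039 -0.87 ] ty [0.871 0.01  0.492] tz [ 0.027 -0.999 -0.029] 
j [ 0.099  0.01   0.721 -0.011  1.896  0.074] f [-0.3 -0.7  0.5] m [-0.04  0.25  0.02] op 1.002
```

Call:
{"op": "carry_out", "data": {"commands": [[[0.057,0.025,-0.003],0,1],[[0.057,0.025,-0.003],0,1],[[0.057,0.025,-0.003],0,1],[[0.057,0.025,-0.003],0,1],[[0.057,0.025,-0.003],0,1],[[0.057,0.025,-0.003],0,1],[[0.057,0.025,-0.003],0,1],[[0.057,0.025,-0.003],0,1]]}}

```text
time: 6.18
tcp_pos: [928.7, 113.1, 619.7]
tcp_rot: [1.44, 0.824, -0.793]
ft_force: [0.4, 0.2, 0.0]
opening: 1.0
```

```bash
python3 st.py
```

```text
t 6.17 p [928.7 113.1 619.7] tx [ 0.511  0.028 -0.859] ty [ 0.86  -0.011  0.51 ] tz [ 0.005 -1.    -0.03 ] 
j [ 0.078  0.63   0.543 -0.012  1.431  0.08 ] f [0.4 0.2 0. ] m [0.04 0.19 0.01] op 1.0
```

Call:
{"op": "carry_out", "data": {"commands": [[[0.034,0.05,-0.005],0,1],[[0.034,0.05,-0.005],0,1],[[0.034,0.05,-0.005],0,1],[[0.034,0.05,-0.005],0,1],[[0.034,0.05,-0.005],0,1],[[0.034,0.05,-0.005],0,1],[[0.034,0.05,-0.005],0,1],[[0.034,0.05,-0.005],0,1]]}}

```text
time: 7.18
tcp_pos: [1131.9, 96.8, 466.8]
tcp_rot: [1.516, 0.672, -0.643]
ft_force: [0.2, 0.9, 0.1]
opening: 0.999
```

```bash
python3 st.py
```

```text
t 7.17 p [1131.9   96.8  466.8] tx [ 0.67   0.035 -0.741] ty [ 0.742 -0.034  0.67 ] tz [-0.002 -0.999 -0.049] 
j [0.046 1.13  0.052 0.004 1.223 0.067] f [0.2 0.9 0.1] m [-0.04  0.31 -0.07] op 0.999
```

Call:
{"op": "carry_out", "data": {"commands": [[[0.036,0.048,-0.012],0,1],[[0.036,0.048,-0.012],0,1],[[0.036,0.048,-0.012],0,1],[[0.036,0.048,-0.012],0,1],[[0.036,0.048,-0.012],0,1],[[0.036,0.048,-0.012],0,1]]}}

```text
time: 7.92
tcp_pos: [1199.7, 111.5, 442.4]
tcp_rot: [1.58, 0.503, -0.468]
ft_force: [-1.0, 0.7, 0.3]
opening: 1.0
```

```bash
python3 st.py
```

```text
t 7.92 p [1199.7  111.5  442.4] tx [ 0.817  0.04  -0.575] ty [ 0.577 -0.054  0.815] tz [ 0.001 -0.998 -0.067] 
j [ 0.059  1.207  0.052 -0.01   0.925  0.094] f [-1.   0.7  0.3] m [-0.03  0.35  0.02] op 1.0
```

Call:
{"op": "carry_out", "data": {"commands": [[[0.036,0.048,-0.015],0,1],[[0.036,0.048,-0.015],0,1],[[0.036,0.048,-0.015],0,1],[[0.036,0.048,-0.015],0,1]]}}

```text
time: 8.43
tcp_pos: [1219.8, 132.3, 472.7]
tcp_rot: [1.611, 0.403, -0.354]
ft_force: [-0.3, 0.5, -0.7]
opening: 0.997
```

```bash
python3 st.py
cat > fk.py <<'E'
import numpy as np
from scipy.optimize import least_squares
# r,z,tilt-free planar data with small j4
D=np.array([[-.07,.308,1.634,1.2,625,0,253.3],[-.07,.207,1.297,1.657,622.5,.1,489.2],[-.072,.575,.08,2.482,614.5,-.2,818.8],
[.132,.209,.051,2.641,333,84.1,998.3],[.099,.01,.721,1.896,522.3,92.8,907],[.078,.63,.543,1.431,928.7,113.1,619.7],[.046,1.13,.052,1.223,1131.9,96.8,466.8],[.059,1.207,.052,.925,1199.7,111.5,442.4]])
def f(q):
    a0,h,L1,L2,e,L3,e3=q
    r=np.hypot(D[:,4],D[:,5]); r=np.sqrt(r**2-43.6**2)
    a=D[:,1];b=a+D[:,2];c=b+D[:,3]
    R=a0+L1*np.sin(a)+L2*np.sin(b)+e*np.cos(b)+L3*np.sin(c)+e3*np.cos(c)
    Z=h+L1*np.cos(a)+L2*np.cos(b)-e*np.sin(b)+L3*np.cos(c)-e3*np.sin(c)
    return np.r_[R-r,Z-D[:,6]]
s=least_squares(f,[0,300,350,350,0,200,0]);print(s.x.round(1),s.fun.round(1))
E
python3 fk.py
```

```text
t 8.43 p [1219.8  132.3  472.7] tx [ 0.887  0.047 -0.458] ty [ 0.461 -0.064  0.885] tz [ 0.013 -0.997 -0.078] 
j [ 0.078  1.212  0.052 -0.031  0.784  0.122] f [-0.3  0.5 -0.7] m [-0.    0.44 -0.02] op 0.997
[0.000e+00 3.140e+02 4.819e+02 5.267e+02 3.640e+01 2.952e+02 2.000e-01] [-0.1  0.1  0.   0.  -0.   0.  -0.   0.  -0.2  0.1 -0.   0.  -0.3  0.5
 -0.  -0.1]
```

```bash
cat > kin.py <<'E'
import numpy as np
from scipy.spatial.transform import Rotation as R
from scipy.optimize import least_squares
Rz=lambda a:R.from_euler('z',a).as_matrix();Ry=lambda a:R.from_euler('y',a).as_matrix()
LO=np.array([-3.06,-.79,.05,-1.19,.05,-2.94]);HI=np.array([3.06,1.96,2.63,4.34,2.64,2.94])
P=[0,314.,481.9,526.7,36.4,295.2,43.6,0]
C=R.from_matrix(np.eye(3)).as_matrix()
def fk(j,s4=1,s6=1,mode=0):
    a0,h,L1,L2,e,L3,d,_=P
    A=Rz(j[0]);p=np.array([0,0,h])+A@np.array([a0,0,0])
    if mode==0: p=p+A@np.array([0,d,0])
    A=A@Ry(j[1]);p=p+A@[0,0,L1]
    A=A@Ry(j[2]);p=p+A@[e,0,L2]
    A=A@Rz(s4*j[3])
    A=A@Ry(j[4])
    if mode==1: p=p+A@np.array([0,d,0])
    p=p+A@[0,0,L3]
    A=A@Rz(s6*j[5])
    return p,A   # tool x = A z
# tool axes
def tool(A): return np.c_[A[:,2],-A[:,0],-A[:,1]] if TM==0 else np.c_[A[:,2],A[:,0],A[:,1]]
TM=0
if __name__=="__main__":
    for j,q in (([.917,-.019,.073,-.799,2.638,.171],(132,75.9,1056.4)),([.962,.01,.051,-.811,2.642,.189],(137.2,93.2,1055)),([.078,1.212,.052,-.031,.784,.122],(1219.8,132.3,472.7))):
        for m in(0,1):
            for s in(1,-1):
                p,A=fk(j,s,1,m);p2,A2=fk(j,s,-1,m);print(m,s,p.round(),q,A.round(2).tolist(),A2[:,0].round(2))
E
python3 kin.py
```

```text
0 1 [ 132.   76. 1056.] (132, 75.9, 1056.4) [[-0.89, 0.03, 0.45], [0.05, 1.0, 0.02], [-0.45, 0.04, -0.89]] [-0.85 -0.29 -0.44]
0 -1 [ -30.  200. 1056.] (132, 75.9, 1056.4) [[-0.06, -0.99, -0.1], [-0.9, 0.01, 0.44], [-0.44, 0.11, -0.89]] [ 0.28 -0.85 -0.45]
1 1 [ 162.   93. 1055.] (132, 75.9, 1056.4) [[-0.89, 0.03, 0.45], [0.05, 1.0, 0.02], [-0.45, 0.04, -0.89]] [-0.85 -0.29 -0.44]
1 -1 [ -38.  168. 1058.] (132, 75.9, 1056.4) [[-0.06, -0.99, -0.1], [-0.9, 0.01, 0.44], [-0.44, 0.11, -0.89]] [ 0.28 -0.85 -0.45]
0 1 [ 137.   93. 1055.] (137.2, 93.2, 1055) [[-0.9, 0.02, 0.44], [0.03, 1.0, 0.03], [-0.44, 0.04, -0.9]] [-0.84 -0.34 -0.43]
0 -1 [ -31.  210. 1055.] (137.2, 93.2, 1055) [[-0.03, -0.99, -0.13], [-0.9, -0.03, 0.42], [-0.43, 0.13, -0.9]] [ 0.34 -0.83 -0.44]
1 1 [ 166.  111. 1053.] (137.2, 93.2, 1055) [[-0.9, 0.02, 0.44], [0.03, 1.0, 0.03], [-0.44, 0.04, -0.9]] [-0.84 -0.34 -0.43]
1 -1 [ -38.  177. 1057.] (137.2, 93.2, 1055) [[-0.03, -0.99, -0.13], [-0.9, -0.03, 0.42], [-0.43, 0.13, -0.9]] [ 0.34 -0.83 -0.44]
0 1 [1220.  133.  472.] (1219.8, 132.3, 472.7) [[-0.46, -0.01, 0.89], [0.06, 1.0, 0.05], [-0.88, 0.08, -0.46]] [-0.44 -0.18 -0.88]
0 -1 [1219.  145.  472.] (1219.8, 132.3, 472.7) [[-0.47, -0.03, 0.88], [0.11, 0.99, 0.09], [-0.88, 0.14, -0.46]] [-0.45 -0.13 -0.88]
1 1 [1220.  133.  471.] (1219.8, 132.3, 472.7) [[-0.46, -0.01, 0.89], [0.06, 1.0, 0.05], [-0.88, 0.08, -0.46]] [-0.44 -0.18 -0.88]
1 -1 [1218.  145.  473.] (1219.8, 132.3, 472.7) [[-0.47, -0.03, 0.88], [0.11, 0.99, 0.09], [-0.88, 0.14, -0.46]] [-0.45 -0.13 -0.88]
```

```bash
cat > m2.py <<'E'
from h import *
s=grab("scene");d=grab("side")
print("tray scene z35")
T=[onz(s,p,35) for p in((350,179),(430,147),(447,186),(383,206))];print(np.round(T,0).tolist(),np.mean(T,0).round())
T=[onz(d,p,35) for p in((237,148),(299,142),(303,175),(239,180))];print(np.round(T,0).tolist(),np.mean(T,0).round())
E
python3 m2.py
python3 - <<'E'
import cv2
s=cv2.imread("pics/scene0.png");d=cv2.imread("pics/side0.png")
cv2.imwrite("pics/c.png",cv2.hconcat([cv2.resize(s[150:250,220:330],(440,400),interpolation=cv2.INTER_CUBIC),cv2.resize(d[175:275,230:320],(360,400),interpolation=cv2.INTER_CUBIC)]))
E
```

```text
tray scene z35
[[574.0, 201.0, 35.0], [539.0, 458.0, 35.0], [688.0, 399.0, 35.0], [689.0, 221.0, 35.0]] [622. 320.  35.]
[[507.0, 378.0, 35.0], [695.0, 397.0, 35.0], [671.0, 198.0, 35.0], [503.0, 193.0, 35.0]] [594. 292.  35.]
```

View pics/c.png

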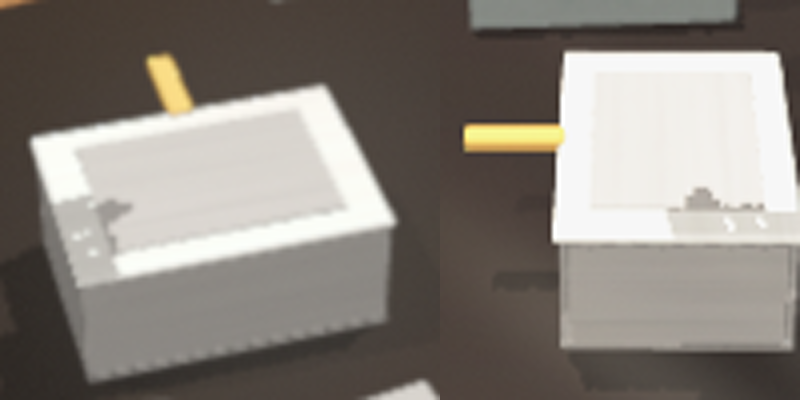

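```bash
cat > m3.py <<'E'
from h import *
s=grab("scene","sceneX.png");d=grab("side")
for n,c in(("s",s),("d",d)):
    hsv=cv2.cvtColor(c["img"],cv2.COLOR_RGB2HSV);m=cv2.inRange(hsv,(105,90,40),(125,255,255))
    m[:100]=0
    k,l,st,ce=cv2.connectedComponentsWithStats(m);i=1+st[1:,4].argmax();print(n,st[i],ce[i].round(),onz(c,ce[i],8).round())
    cn=max(cv2.findContours((l==i).astype(np.uint8),0,1)[0],key=cv2.contourArea);r=cv2.minAreaRect(cn)
    ap=cv2.approxPolyDP(cn,6,True)[:,0];print([onz(c,p,8)[:2].round().tolist() for p in ap])
S=lambda u,v:(u/4+220-.4,v/4+150-.4);B=lambda u,v:((u-440)/4+230-.4,v/4+175-.4)
for n,a,b in (("tip",S(158,60),B(464,138)),("root",S(181,111),B(564,137)),("cA",S(32,137),B(553,241)),("cB",S(325,85),B(565,52))):
    x,r=tri([ray(s,a),ray(d,b)]);print(n,x.round(1),np.round(r,1))
for p in((32,137),(325,85),(396,222),(85,285)):print(onz(s,S(*p),76).round(1))
E
python3 m3.py
```

```text
s [ 360  156   76   43 1895] [397. 176.] [582. 333.   8.]
[[645.0, 402.0], [520.0, 408.0], [508.0, 269.0], [642.0, 260.0]]
d [241 151  58  18 954] [269. 160.] [596. 346.   8.]
[[519.0, 405.0], [513.0, 305.0], [674.0, 291.0], [679.0, 393.0]]
tip [486.9   1.   77.1] [0.7 0.7]
root [539.5  -5.9  78.6] [1.3 1.3]
cA [525.6 -90.7  76.1] [1.8 1.8]
cB [548.6  80.4  77.9] [0.8 0.8]
[523.3 -89.3  76. ]
[545.4  82.3  76. ]
[669.   66.4  76. ]
[ 649.2 -103.3   76. ]
```

```bash
cat >> kin.py <<'E'
def toolR(al,be,spin=0,flip=0):
    tx=np.array([np.cos(be)*np.cos(al),np.cos(be)*np.sin(al),-np.sin(be)])
    ty=np.array([-np.sin(al),np.cos(al),0.])   # left
    tz=np.cross(tx,ty);M=np.c_[tx,ty,tz]
    return M@R.from_euler('x',spin+np.pi*flip).as_matrix()
def ik(p,M,n=30,seed=0):
    A=np.c_[-M[:,1],-M[:,2],M[:,0]]
    rng=np.random.default_rng(seed);best=None
    def f(j):
        q,B=fk(j);return np.r_[(q-p)/100,R.from_matrix(B.T@A).as_rotvec()]
    for k in range(n):
        s=least_squares(f,rng.uniform(LO,HI),bounds=(LO,HI))
        if best is None or s.cost<best.cost-1e-9:best=s
        if best.cost<1e-8:break
    return best.x,best.cost
E
cat > t1.py <<'E'
from kin import *
for al in(-.13,0,.078):
  for be in(.35,.45,.6):
    for fl in(0,1):
      tx=toolR(al,be)[:,0]
      for nm,g in(("grasp",np.array([433,-306.5,58])),("lift",np.array([433,-306.5,250]))):
        j,c=ik(g-3*tx,toolR(al,be,0,fl));print(al,be,fl,nm,j.round(2),"%.1e"%c)
E
python3 t1.py
```

```text
-0.13 0.35 0 grasp [-1.19  0.68  2.38  2.06  1.18  1.64] 1.4e-25
-0.13 0.35 0 lift [-1.19  0.04  2.45  1.77  0.99  2.25] 2.6e-30
-0.13 0.35 1 grasp [-1.19  0.68  2.38  2.06  1.18 -1.5 ] 1.4e-30
-0.13 0.35 1 lift [-1.19  0.04  2.45  1.77  0.99 -0.89] 9.0e-20
-0.13 0.45 0 grasp [-1.16  0.59  2.39  2.04  1.04  1.73] 2.5e-23
-0.13 0.45 0 lift [-1.16 -0.02  2.43  1.64  0.88  2.4 ] 9.5e-27
-0.13 0.45 1 grasp [-1.16  0.59  2.39  2.04  1.04 -1.42] 2.2e-30
-0.13 0.45 1 lift [-1.16 -0.02  2.43  1.64  0.88 -0.74] 2.7e-26
-0.13 0.6 0 grasp [-1.1   0.47  2.39  1.98  0.83  1.88] 6.5e-19
-0.13 0.6 0 lift [-1.1  -0.08  2.38  1.4   0.76  2.68] 4.6e-27
-0.13 0.6 1 grasp [-1.1   0.47  2.39  1.98  0.83 -1.26] 3.5e-30
-0.13 0.6 1 lift [-1.1  -0.08  2.38  1.4   0.76 -0.46] 9.3e-21
0 0.35 0 grasp [-1.24  0.69  2.32  1.86  1.18  1.71] 4.3e-30
0 0.35 0 lift [-1.24  0.1   2.39  1.61  1.09  2.27] 6.5e-21
0 0.35 1 grasp [-1.24  0.69  2.32  1.86  1.18 -1.43] 3.2e-27
0 0.35 1 lift [-1.24  0.1   2.39  1.61  1.09 -0.87] 2.5e-30
0 0.45 0 grasp [-1.2   0.6   2.33  1.84  1.06  1.79] 6.9e-31
0 0.45 0 lift [-1.2   0.04 
[... 461 characters left out ...]
8 0.35 0 lift [-1.25  0.14  2.34  1.53  1.15  2.28] 8.1e-24
0.078 0.35 1 grasp [-1.25  0.69  2.28  1.75  1.19 -1.39] 9.6e-31
0.078 0.35 1 lift [-1.25  0.14  2.34  1.53  1.15 -0.86] 1.3e-20
0.078 0.45 0 grasp [-1.22  0.61  2.29  1.72  1.07  1.83] 1.4e-19
0.078 0.45 0 lift [-1.22  0.08  2.33  1.44  1.07  2.4 ] 1.2e-21
0.078 0.45 1 grasp [-1.22  0.61  2.29  1.72  1.07 -1.31] 3.3e-30
0.078 0.45 1 lift [-1.22  0.08  2.33  1.44  1.07 -0.74] 1.8e-24
0.078 0.6 0 grasp [-1.16  0.51  2.3   1.65  0.9   1.98] 5.9e-30
0.078 0.6 0 lift [-1.16  0.01  2.29  1.27  0.96  2.61] 1.4e-20
0.078 0.6 1 grasp [-1.16  0.51  2.3   1.65  0.9  -1.16] 1.7e-22
0.078 0.6 1 lift [-1.16  0.01  2.29  1.27  0.96 -0.53] 1.7e-30
```

```bash
cat > t2.py <<'E'
from kin import *
al,be=.053,.476
M=toolR(al,be)
hd=np.array([np.cos(al),np.sin(al),0]);up=np.array([0,0,1.])
L=122.
for fl,sg in((0,-1),(1,1)):
  for ph in(0,.8,1.6,2.2,2.6):
    Q=R.from_rotvec(M[:,0]*sg*ph).as_matrix()
    h=Q@hd;u=Q@up;rim=L*h+u*(50-46) ; foot=L*h-46*u
    # lowest rim point
    e=-(up-u*(u@up));e/=max(np.linalg.norm(e),1e-6);low=rim+55*e
    tgt=np.array([597,310,95.]) # desired low rim pt
    G=tgt-low if ph>0 else tgt-low+[0,0,100]
    if ph<2: G[2]+=60
    j,c=ik(G-3*M[:,0],toolR(al,be,sg*ph,fl))
    print(fl,ph,"tip",np.degrees(np.arccos(u[2])).round(),"rim",rim.round(),"low",low.round(),"G",G.round(),"footz",(G+foot)[2].round(),j.round(2),"%.0e"%c)
E
python3 t2.py
```

```text
0 0 tip 0.0 rim [122.   6.   4.] low [122.   6.   4.] G [475. 304. 251.] footz 205.0 [0.8  0.04 2.37 4.34 0.68 0.84] 1e-03
0 0.8 tip 41.0 rim [111.  49. -12.] low [101.  89. -48.] G [496. 221. 203.] footz 153.0 [0.59 0.08 2.46 4.03 0.63 0.26] 2e-30
0 1.6 tip 79.0 rim [ 91.  64. -50.] low [  86.   73. -104.] G [511. 237. 259.] footz 200.0 [ 0.6  -0.03  2.39  4.28  0.54 -0.83] 5e-21
0 2.2 tip 105.0 rim [ 76.  52. -80.] low [  86.   42. -133.] G [511. 268. 228.] footz 161.0 [ 0.68  0.09  2.36  4.24  0.62 -1.32] 3e-19
0 2.6 tip 118.0 rim [ 70.  34. -94.] low [  92.   22. -143.] G [505. 288. 238.] footz 167.0 [ 0.73  0.09  2.34  4.34  0.64 -1.79] 2e-11
1 0 tip 0.0 rim [122.   6.   4.] low [122.   6.   4.] G [475. 304. 251.] footz 205.0 [ 0.8   0.04  2.37  4.34  0.68 -2.31] 1e-03
1 0.8 tip 41.0 rim [116. -37. -12.] low [110. -78. -48.] G [487. 388. 203.] footz 153.0 [ 0.92  0.29  2.22  4.34  0.78 -1.4 ] 2e-03
1 1.6 tip 79.0 rim [ 97. -54. -50.] low [  93.  -64. -104.] G [504. 374. 259.] footz 200.0 [ 0.86  0.16  2.24  4.34  0.71 -0.69] 5e-03
1 2.2 tip 105.0 rim [ 81. -44. -80.] low [  90.  -33. -133.] G [507. 343. 228.] footz 161.0 [ 0.82  0.19  2.26  4.34  0.7  -0.08] 7e-04
1 2.6 tip 118.0 rim [ 73. -27. -94.] low [  94.  -12. -143.] G [503. 322. 238.] footz 167.0 [0.79 0.13 2.3  4.34 0.68 0.3 ] 5e-04
```

```bash
cat >> kin.py <<'E'
def track(j,way,n=12,verbose=True):
    """way: list of (tcp,M)"""
    from scipy.spatial.transform import Slerp
    for p1,M1 in way:
        p0,A0=fk(j);M0=tool(A0)
        rv=R.from_matrix(M0.T@M1).as_rotvec();mj=0;worst=0
        for k in range(1,n+1):
            t=k/n;p=p0+(p1-p0)*t;M=M0@R.from_rotvec(rv*t).as_matrix()
            A=np.c_[-M[:,1],-M[:,2],M[:,0]]
            f=lambda q:np.r_[(fk(q)[0]-p)/100,R.from_matrix(fk(q)[1].T@A).as_rotvec()]
            s=least_squares(f,np.clip(j,LO+1e-6,HI-1e-6),bounds=(LO,HI));mj=max(mj,abs(s.x-j).max());worst=max(worst,s.cost);j=s.x
        if verbose:print(p1.round(),j.round(2),"maxstep %.2f worst %.0e steplen %.0f"%(mj,worst,np.linalg.norm(p1-p0)/n))
    return j
E
cat > t3.py <<'E'
from kin import *
j0=np.array([.078,1.212,.052,-.031,.784,.122])
al,be=.053,.476
for fl in(0,1):
  M=toolR(al,be,0,fl)
  g=np.array([433,-306.5,58])-3*M[:,0]
  print("fl",fl)
  j=track(j0,[(np.array([900,-450,350.]),M),(np.array([600,-450,300.]),M),(g+[0,0,160],M),(g,M),(g+[0,0,200],M)])
  track(j,[(np.array([475,0,280.]),M),(np.array([475,200,280.]),M),(np.array([500,270,240.]),M)])
E
python3 t3.py
```

```text
fl 0
[ 900. -450.  350.] [-0.68  0.68  1.19  1.09  0.7  -2.94] maxstep 0.41 worst 2e-03 steplen 56
[ 600. -450.  300.] [-0.93  0.29  1.74  0.94  0.8  -2.94] maxstep 0.06 worst 6e-02 steplen 25
[ 430. -307.  219.] [-0.95 -0.07  2.26  0.85  0.64 -2.94] maxstep 0.04 worst 1e-01 steplen 20
[ 430. -307.   59.] [-0.85  0.28  2.22  0.79  0.4  -2.94] maxstep 0.03 worst 2e-01 steplen 14
[ 430. -307.  259.] [-0.98 -0.14  2.25  0.87  0.71 -2.94] maxstep 0.04 worst 1e-01 steplen 16
[475.   0. 280.] [-0.2  -0.45  2.56  1.25  0.18 -2.94] maxstep 0.10 worst 7e-03 steplen 26
[475. 200. 280.] [ 0.28 -0.32  2.48  1.48  0.05 -2.94] maxstep 0.07 worst 4e-02 steplen 17
[500. 270. 240.] [ 0.38 -0.1   2.36  1.55  0.05 -2.94] maxstep 0.02 worst 8e-02 steplen 7
fl 1
[ 900. -450.  350.] [-0.68  0.67  1.23  1.22  0.69  0.05] maxstep 0.41 worst 1e-20 steplen 56
[ 600. -450.  300.] [-1.02  0.34  1.84  1.41  0.91 -0.43] maxstep 0.07 worst 6e-20 steplen 25
[ 430. -307.  219.] [-1.21  0.13  2.35  1.49  1.01 -0.81] maxstep 0.05 worst 3e-19 steplen 20
[ 430. -307.   59.] [-1.21  0.59  2.31  1.75  1.04 -1.3 ] maxstep 0.04 worst 2e-29 steplen 13
[ 430. -307.  259.] [-1.21  0.03  2.33  1.42  1.03 -0.68] maxstep 0.06 worst 2e-24 steplen 17
[475.   0. 280.] [-0.27 -0.42  2.62  1.99  0.31 -0.59] maxstep 0.14 worst 2e-19 steplen 26
[475. 200. 280.] [ 0.56 -0.2   2.49  4.34  0.48 -2.48] maxstep 0.41 worst 2e-05 steplen 17
[500. 270. 240.] [ 0.7   0.06  2.37  4.3   0.62 -2.32] maxstep 0.02 worst 3e-19 steplen 7
```

```bash
cat > t4.py <<'E'
from kin import *
import sys
up=np.array([0,0,1.]);L=122.
j0=np.array([.078,1.212,.052,-.031,.784,.122])
for al in(.1,.2,.3):
 for be in(.35,.476):
  M=toolR(al,be,0,1);hd=np.array([np.cos(al),np.sin(al),0])
  g=np.array([433,-306.5,58])-3*M[:,0]
  print("AL",al,be)
  j=track(j0,[(np.array([900,-450,350.]),M),(np.array([600,-450,300.]),M),(g+[0,0,160],M),(g,M),(g+[0,0,200],M)],verbose=False)
  way=[]
  print(j.round(2))
  for ph,z in((0,260),(0.8,260),(1.6,95),(2.2,95),(2.6,95)):
    Q=R.from_rotvec(M[:,0]*ph).as_matrix();h=Q@hd;u=Q@up;rim=L*h+u*4
    e=-(up-u*(u@up));e/=max(np.linalg.norm(e),1e-6);low=rim+55*e
    G=np.array([610,305,z])-low
    way.append((G-3*M[:,0],toolR(al,be,ph,1)))
  track(j,[(np.array([475,0,280.]),M)]+way)
E
python3 t4.py
```

```text
AL 0.1 0.35
[-1.26  0.13  2.33  1.5   1.17 -0.84]
[475.   0. 280.] [-0.37 -0.37  2.63  1.99  0.5  -0.68] maxstep 0.13 worst 3e-03 steplen 26
[486. 293. 257.] [ 0.77  0.08  2.4   4.15  0.76 -2.16] maxstep 0.37 worst 2e-04 steplen 25
[489. 366. 307.] [ 0.89  0.08  2.27  4.34  0.77 -1.54] maxstep 0.06 worst 8e-04 steplen 7
[498. 344. 191.] [ 0.85  0.33  2.29  4.11  0.88 -0.42] maxstep 0.10 worst 1e-21 steplen 10
[496. 312. 210.] [0.79 0.24 2.35 4.07 0.84 0.17] maxstep 0.05 worst 2e-20 steplen 3
[487. 294. 214.] [0.77 0.21 2.4  4.05 0.83 0.58] maxstep 0.03 worst 2e-20 steplen 2
AL 0.1 0.476
[-1.22  0.06  2.31  1.38  1.07 -0.68]
[475.   0. 280.] [-0.33 -0.41  2.61  1.86  0.39 -0.51] maxstep 0.12 worst 4e-23 steplen 26
[486. 293. 257.] [ 0.74  0.01  2.37  4.34  0.6  -2.38] maxstep 0.49 worst 5e-05 steplen 24
[494. 377. 309.] [ 0.85  0.05  2.25  4.34  0.65 -1.57] maxstep 0.07 worst 9e-03 steplen 8
[511. 364. 201.] [ 0.83  0.27  2.22  4.31  0.7  -0.65] maxstep 0.08 worst 1e-15 steplen 9
[516. 333. 230.] [ 0.77  0.17  2.26  4.31  0.64 -0.11] maxstep 0.05 worst 8e-18 steplen 4
[513. 313. 239.]
[... 1691 characters left out ...]
 maxstep 0.05 worst 1e-18 steplen 3
[492. 270. 214.] [0.54 0.13 2.49 3.49 0.73 0.85] maxstep 0.04 worst 1e-19 steplen 2
AL 0.3 0.476
[-1.24  0.15  2.2   1.24  1.22 -0.71]
[475.   0. 280.] [-0.52 -0.34  2.57  1.59  0.71 -0.48] maxstep 0.10 worst 1e-18 steplen 26
[491. 268. 257.] [ 0.53 -0.08  2.45  3.74  0.37 -2.03] maxstep 0.30 worst 6e-21 steplen 22
[482. 353. 309.] [ 0.75 -0.08  2.31  4.34  0.42 -1.73] maxstep 0.07 worst 1e-04 steplen 8
[502. 343. 201.] [ 0.69  0.19  2.34  3.84  0.56 -0.4 ] maxstep 0.12 worst 1e-19 steplen 9
[512. 314. 230.] [0.61 0.09 2.36 3.79 0.47 0.18] maxstep 0.05 worst 6e-30 steplen 4
[513. 293. 239.] [0.56 0.04 2.39 3.72 0.43 0.61] maxstep 0.04 worst 2e-19 steplen 2
```

Call:
{"op": "carry_out", "data": {"commands": [[[0.03,0.02,-0.045],0,1],[[0.03,0.02,-0.045],0,1],[[0.03,0.02,-0.045],0,1],[[0.03,0.02,-0.045],0,1],[[0.03,0.02,-0.045],0,1]]}}

```text
time: 9.25
tcp_pos: [1206.0, 309.6, 464.0]
tcp_rot: [1.633, 0.342, -0.253]
ft_force: [-0.5, 0.0, 0.7]
opening: 0.999
```

```bash
echo 'import numpy as np
print("az",round(float(np.arctan2(M[1,0],M[0,0])),3),"be",round(float(np.arcsin(-M[2,0])),3),"spin",round(float(np.arctan2(M[2,1]/np.cos(np.arcsin(-M[2,0])),-M[2,2]*0+M[:,1]@[-np.sin(np.arctan2(M[1,0],M[0,0])),np.cos(np.arctan2(M[1,0],M[0,0])),0])),3))' >> st.py; python3 st.py
```

```text
t 9.25 p [1206.   309.6  464. ] tx [ 0.929  0.07  -0.363] ty [ 0.368 -0.071  0.927] tz [ 0.039 -0.995 -0.092] 
j [ 0.256  1.25   0.052 -0.274  0.665  0.383] f [-0.5  0.   0.7] m [-0.09  0.44  0.  ] op 0.999
az 0.076 be 0.372 spin 1.67
```

Call:
{"op": "carry_out", "data": {"commands": [[[0.05,0.0,-0.035],0,1],[[0.05,0.0,-0.035],0,1],[[0.05,0.0,-0.035],0,1],[[0.05,0.0,-0.035],0,1]]}}

```text
time: 9.75
tcp_pos: [1206.5, 406.5, 376.1]
tcp_rot: [1.65, 0.319, -0.155]
ft_force: [-0.0, -0.4, -1.1]
opening: 1.001
```

```bash
python3 st.py
```

```text
t 9.75 p [1206.5  406.5  376.1] tx [ 0.951  0.115 -0.288] ty [ 0.298 -0.077  0.951] tz [ 0.088 -0.99  -0.108] 
j [ 0.339  1.361  0.052 -0.448  0.499  0.576] f [-0.  -0.4 -1.1] m [-0.07  0.43 -0.01] op 1.001
az 0.121 be 0.292 spin 1.684
```

```bash
sed -e 's/^for al in.*/for al in(.121,):/; s/^ for be in.*/ for be in(.292,):/; s/^j0=.*/j0=np.array([.339,1.361,.052,-.448,.499,.576])/; s/verbose=False/verbose=True/' t4.py > t5.py; sed -i 's/np.array(\[900,-450,350.\]),M)/np.array([1000,0,400.]),M),(np.array([850,-450,350.]),M)/' t5.py; python3 t5.py
```

```text
AL 0.121 0.292
[1000.    0.  400.] [-0.11  0.54  1.43  2.02  0.24 -0.52] maxstep 3.88 worst 2e-04 steplen 38
[ 850. -450.  350.] [-0.76  0.64  1.38  1.58  0.83 -0.36] maxstep 0.06 worst 5e-20 steplen 40
[ 600. -450.  300.] [-1.06  0.43  1.85  1.59  1.09 -0.65] maxstep 0.05 worst 8e-24 steplen 21
[ 430. -307.  219.] [-1.27  0.28  2.33  1.57  1.23 -1.01] maxstep 0.04 worst 3e-20 steplen 20
[ 430. -307.   59.] [-1.27  0.74  2.25  1.7   1.26 -1.41] maxstep 0.04 worst 8e-30 steplen 13
[ 430. -307.  259.] [-1.27  0.18  2.33  1.53  1.23 -0.9 ] maxstep 0.05 worst 7e-27 steplen 17
[-1.27  0.18  2.33  1.53  1.23 -0.9 ]
[475.   0. 280.] [-0.43 -0.34  2.63  1.96  0.61 -0.7 ] maxstep 0.13 worst 7e-03 steplen 26
[486. 290. 257.] [ 0.76  0.11  2.42  4.03  0.83 -2.06] maxstep 0.37 worst 1e-03 steplen 24
[486. 358. 306.] [ 0.89  0.08  2.29  4.3   0.82 -1.5 ] maxstep 0.05 worst 3e-27 steplen 7
[493. 333. 185.] [ 0.83  0.37  2.33  4.    0.97 -0.31] maxstep 0.10 worst 6e-23 steplen 10
[490. 300. 200.] [0.77 0.29 2.4  3.95 0.94 0.3 ] maxstep 0.05 worst 2e-19 steplen 3
[480. 282. 200.] [0.76 0.27 2.44 3.92 0.95 0.72] maxstep 0.04 worst 4e-20 steplen 2
```

```bash
cat > t6.py <<'E'
from kin import *
j0=np.array([.339,1.361,.052,-.448,.499,.576])
al,be=.121,.292
M0=tool(fk(j0)[1]);M=toolR(al,be,0,1);Mm=toolR(al,be,2.4,1)
Mm=toolR(al,be,2.4-np.pi,1)if 0 else toolR(al,be,2.4)
j=track(j0,[(np.array([1120,50,550.]),M0),(np.array([950,-450,500.]),Mm),(np.array([750,-480,380.]),M),(np.array([430,-307,220.]),M)])
E
python3 t6.py
```

```text
[1120.   50.  550.] [-0.03  0.71  0.88  0.5   0.31 -0.41] maxstep 0.25 worst 2e-25 steplen 34
[ 950. -450.  500.] [-0.68  0.69  1.    1.28  0.8  -0.63] maxstep 0.18 worst 2e-19 steplen 44
[ 750. -480.  380.] [-0.89  0.52  1.51  1.53  0.95 -0.37] maxstep 0.05 worst 3e-20 steplen 20
[ 430. -307.  220.] [-1.28  0.28  2.33  1.57  1.23 -1.01] maxstep 0.08 worst 7e-30 steplen 33
```

Call:
{"op": "carry_out", "data": {"commands": [[[-0.022,0.021,0.041],0,1],[[-0.022,0.021,0.041],0,1],[[-0.022,0.021,0.041],0,1],[[-0.022,0.021,0.041],0,1],[[-0.022,0.021,0.041],0,1],[[-0.022,0.021,0.041],0,1],[[-0.022,0.021,0.041],0,1],[[-0.022,0.021,0.041],0,1]]}}

```text
time: 10.75
tcp_pos: [1124.6, 59.9, 492.6]
tcp_rot: [1.629, 0.372, -0.201]
ft_force: [-0.3, -0.4, 0.5]
opening: 1.004
```

```bash
cat > go.py <<'E'
import sys
exec(open("st.py").read())
d=np.array(list(map(float,sys.argv[1:4])))-o["tcp_pos"]
print("dist",round(float(np.linalg.norm(d)),1),"tool mm",(M.T@d).round(1))
E
python3 go.py 950 -450 500
```

```text
t 10.75 p [1124.6   59.9  492.6] tx [ 0.93   0.119 -0.349] ty [ 0.357 -0.057  0.932] tz [ 0.091 -0.991 -0.096] 
j [-0.022  0.745  0.895  0.459  0.321 -0.389] f [-0.3 -0.4  0.5] m [-0.01  0.38 -0.02] op 1.004
az 0.128 be 0.356 spin 1.673
dist 539.0 tool mm [-225.8  -26.2  488.7]
```

Call:
{"op": "carry_out", "data": {"commands": [[[-0.028,-0.003,0.055],0,1],[[-0.028,-0.003,0.055],0,1],[[-0.028,-0.003,0.055],0,1],[[-0.028,-0.003,0.055],0,1],[[-0.028,-0.003,0.055],0,1],[[-0.028,-0.003,0.055],0,1],[[-0.028,-0.003,0.055],0,1],[[-0.028,-0.003,0.055],0,1]]}}

```text
time: 11.75
tcp_pos: [944.2, -406.1, 515.9]
tcp_rot: [1.624, 0.363, -0.192]
ft_force: [0.3, 0.4, 0.7]
opening: 1.0
```

```bash
python3 go.py 750 -450 380
```

```text
t 11.75 p [ 944.2 -406.1  515.9] tx [ 0.933  0.118 -0.339] ty [ 0.346 -0.053  0.937] tz [ 0.093 -0.992 -0.09 ] 
j [-0.638  0.62   1.055  1.182  0.78  -1.266] f [0.3 0.4 0.7] m [-0.09  0.48 -0.01] op 1.0
az 0.126 be 0.345 spin 1.667
dist 241.0 tool mm [-140.4 -192.2   37.7]
```

Now spin to jaws-horizontal (turn +1.47) in place while backing along the tool axis.

Call:
{"op": "carry_out", "data": {"commands": [[[-0.02,0,0],0.185,1],[[-0.02,0,0],0.185,1],[[-0.02,0,0],0.185,1],[[-0.02,0,0],0.185,1],[[-0.02,0,0],0.185,1],[[-0.02,0,0],0.185,1],[[-0.02,0,0],0.185,1],[[-0.02,0,0],0.185,1]]}}

```text
time: 12.75
tcp_pos: [785.5, -435.6, 569.2]
tcp_rot: [-3.086, -0.167, 0.548]
ft_force: [0.4, 0.1, 1.2]
opening: 1.003
```

```bash
python3 go.py 600 -420 300
```

```text
t 12.75 p [ 785.5 -435.6  569.2] tx [ 0.933  0.105 -0.343] ty [ 0.104 -0.994 -0.022] tz [-0.344 -0.015 -0.939] 
j [-0.804  0.362  1.32   1.214  0.92   0.154] f [0.4 0.1 1.2] m [-0.07  0.48  0.01] op 1.003
az 0.112 be 0.35 spin -3.118
dist 327.3 tool mm [-79.1 -29.  316.3]
```

Call:
{"op": "carry_out", "data": {"commands": [[[-0.021,-0.017,0.05],-0.02,1],[[-0.021,-0.017,0.05],0,1],[[-0.021,-0.017,0.05],0,1],[[-0.021,-0.017,0.05],0,1],[[-0.021,-0.017,0.05],0,1],[[-0.021,-0.017,0.05],0,1],[[-0.021,-0.017,0.05],0,1],[[-0.021,-0.017,0.05],0,1]]}}

```text
time: 13.75
tcp_pos: [471.3, -333.7, 253.2]
tcp_rot: [3.053, 0.156, -0.526]
ft_force: [0.2, -2.0, -0.9]
opening: 1.0
```

```bash
python3 go.py 430 -306.5 160; python3 -c "
from h import *
grab('wrist','w2.png');grab('side','s2.png')"
```

```text
t 13.75 p [ 471.3 -333.7  253.2] tx [ 0.938  0.092 -0.335] ty [ 0.105 -0.994  0.022] tz [-0.331 -0.056 -0.942] 
j [-1.183  0.22   2.242  1.569  1.126 -0.864] f [ 0.2 -2.  -0.9] m [-0.02  0.46 -0.05] op 1.0
az 0.098 be 0.342 spin 3.118
dist 105.4 tool mm [ -4.9 -33.4  99.9]
```

View pics/w2.png

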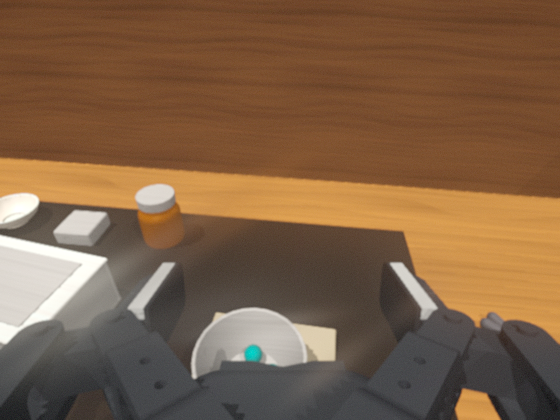

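View pics/s2.png

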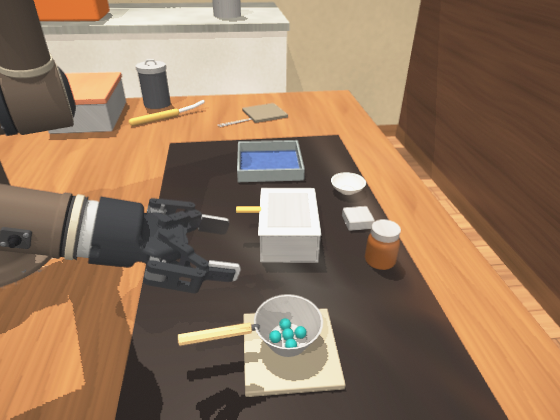

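Call:
{"op": "carry_out", "data": {"commands": [[[0.003,-0.009,0.037],0.02,1],[[0.003,-0.009,0.037],0,1],[[0.003,-0.009,0.037],0,1],[[0.003,-0.009,0.037],0,1]]}}

```text
time: 14.35
tcp_pos: [428.9, -307.1, 108.2]
tcp_rot: [3.065, 0.142, -0.531]
ft_force: [1.0, -0.5, 1.0]
opening: 1.001
```

```bash
python3 go.py 430 -307 59; python3 -c "
from h import *
grab('side','s3.png')
c=grab('scene','c3.png')"
```

```text
t 14.35 p [ 428.9 -307.1  108.2] tx [ 0.938  0.085 -0.337] ty [ 0.094 -0.995  0.011] tz [-0.334 -0.042 -0.941] 
j [-1.261  0.555  2.31   1.685  1.181 -1.29 ] f [ 1.  -0.5  1. ] m [-0.02  0.44  0.01] op 1.001
az 0.09 be 0.344 spin 3.129
dist 49.2 tool mm [17.6 -0.5 45.9]
```

View pics/s3.png

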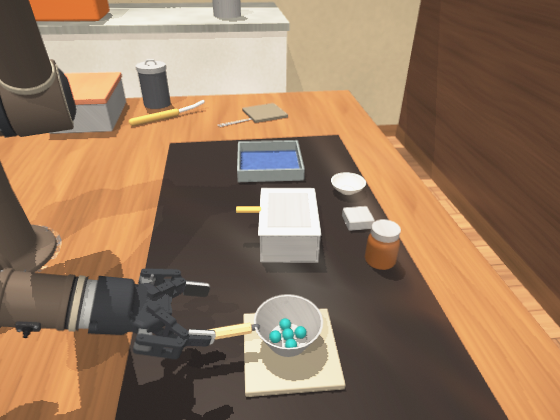

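Call:
{"op": "carry_out", "data": {"commands": [[[0.006,0,0.015],0.01,1],[[0.006,0,0.015],0,1],[[0.006,0,0.015],0,1]]}}

```text
time: 14.82
tcp_pos: [432.9, -310.8, 61.9]
tcp_rot: [3.075, 0.137, -0.529]
ft_force: [-0.8, 0.4, 0.9]
opening: 0.999
```

```bash
python3 go.py 430 -307 59; python3 -c "
from h import *
grab('side','s4.png')
c=grab('wrist','w4.png')"
```

```text
t 14.82 p [ 432.9 -310.8   61.9] tx [ 0.939  0.083 -0.334] ty [ 0.089 -0.996  0.003] tz [-0.333 -0.033 -0.943] 
j [-1.254  0.693  2.266  1.732  1.195 -1.383] f [-0.8  0.4  0.9] m [-0.04  0.46  0.02] op 0.999
az 0.089 be 0.341 spin 3.138
dist 5.6 tool mm [-1.5 -4.1  3.6]
```

View pics/s4.png

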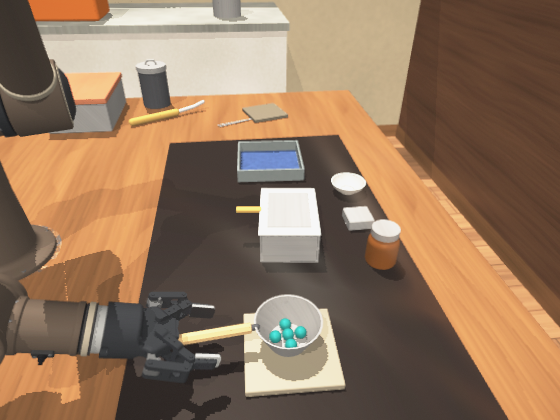

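View pics/w4.png

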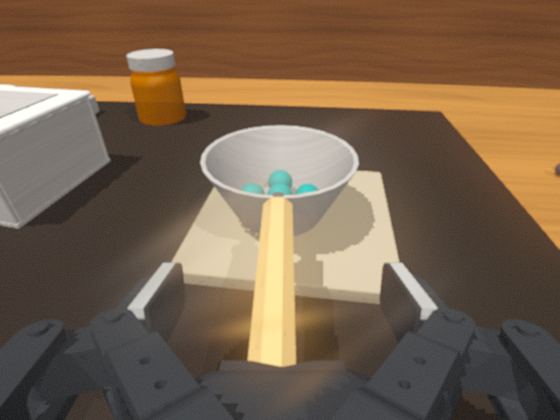

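Call:
{"op": "carry_out", "data": {"commands": [[[-0.002,-0.005,0.003],0,1],[[0,0,0],0,0.3],[[0,0,0],0,0.1],[[0,0,0],0,0],[[0,0,0],0,0],[[0,0,0],0,0],[[0,0,0],0,0]]}}

```text
time: 15.8
tcp_pos: [430.6, -307.8, 63.1]
tcp_rot: [3.072, 0.136, -0.524]
ft_force: [-0.0, 0.1, -0.6]
opening: 0.178
```

```bash
python3 go.py 430 -307 59; python3 -c "
from h import *
grab('side','s5.png')
c=grab('wrist','w5.png')"
```

```text
t 15.8 p [ 430.6 -307.8   63.1] tx [ 0.94   0.082 -0.332] ty [ 0.09  -0.996  0.007] tz [-0.33  -0.037 -0.943] 
j [-1.258  0.691  2.275  1.732  1.199 -1.395] f [-0.   0.1 -0.6] m [-0.04  0.47 -0.02] op 0.178
az 0.087 be 0.338 spin 3.134
dist 4.2 tool mm [ 0.9 -0.8  4. ]
```

View pics/w5.png

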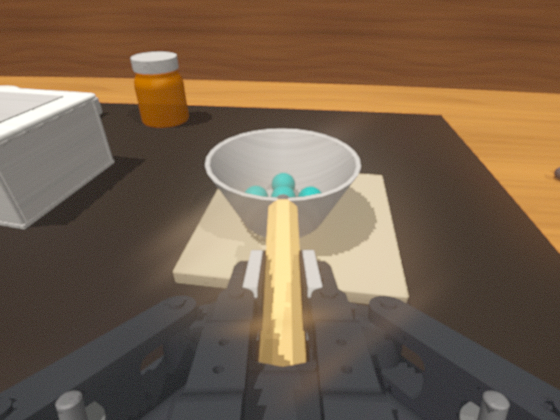

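Call:
{"op": "carry_out", "data": {"commands": [[[-0.005,0,-0.014],0,0],[[-0.01,0,-0.028],0,0],[[-0.013,0,-0.038],0,0],[[-0.013,0,-0.038],0,0]]}}

```text
time: 16.4
tcp_pos: [429.4, -304.5, 182.7]
tcp_rot: [3.078, 0.138, -0.552]
ft_force: [-0.4, -1.3, -2.8]
opening: 0.173
```

```bash
python3 go.py 475 0 280; python3 -c "
from h import *
grab('side','s6.png')
c=grab('wrist','w6.png')"
```

```text
t 16.4 p [ 429.4 -304.5  182.7] tx [ 0.934  0.085 -0.347] ty [ 0.089 -0.996 -0.004] tz [-0.346 -0.027 -0.938] 
j [-1.254  0.326  2.344  1.603  1.154 -1.061] f [-0.4 -1.3 -2.8] m [-0.1   1.08 -0.05] op 0.173
az 0.09 be 0.355 spin -3.137
dist 322.9 tool mm [  34.6 -299.6 -115.1]
```

View pics/s6.png

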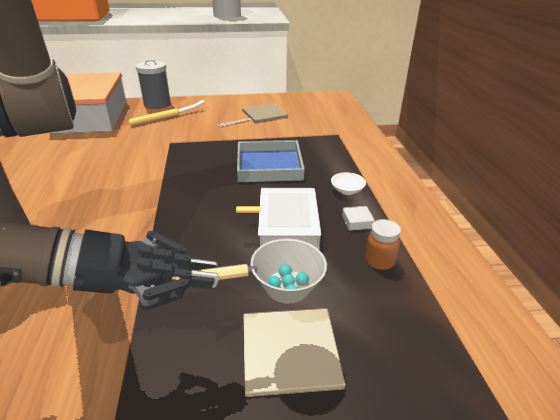

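View pics/w6.png

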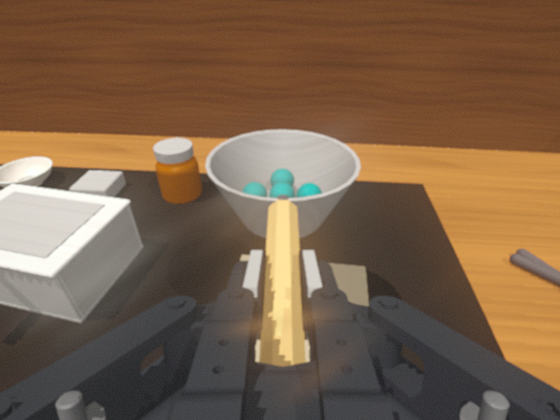

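```bash
cat > t7.py <<'E'
from kin import *
j0=np.array([-1.254,.326,2.344,1.603,1.154,-1.061])
M=tool(fk(j0)[1]);al=np.arctan2(M[1,0],M[0,0]);up=np.array([0,0,1.]);L=122.
hd=np.array([np.cos(al),np.sin(al),0])
for wx in(480,530,580):
  way=[(np.array([wx,-150,250.]),M),(np.array([wx,0,250.]),M),(np.array([wx,120,250.]),M),(np.array([510,280,250.]),M)]
  for ph,z in((0.8,200),(1.6,95),(2.2,95),(2.6,85)):
    Q=R.from_rotvec(M[:,0]*ph).as_matrix();h=Q@hd;u=Q@up;rim=L*h+u*4
    e=-(up-u*(u@up));e/=max(np.linalg.norm(e),1e-6);low=rim+55*e
    G=np.array([610,305,z])-low
    print(ph,"rim",(G+rim).round(),"foot",(G+rim-50*u).round(),"tip",np.degrees(np.arccos(u[2])).round())
    way.append((G-3*M[:,0],R.from_rotvec(M[:,0]*ph).as_matrix()@M))
  track(j0,way,n=20)
E
python3 t7.py
```

```text
0.8 rim [612. 345. 237.] foot [614. 379. 201.] tip 43.0
1.6 rim [611. 310. 150.] foot [624. 358. 145.] tip 85.0
2.2 rim [599. 286. 145.] foot [622. 326. 165.] tip 113.0
2.6 rim [585. 281. 128.] foot [613. 308. 159.] tip 129.0
[ 480. -150.  250.] [-0.87 -0.05  2.54  1.85  0.93 -0.9 ] maxstep 0.03 worst 1e-29 steplen 9
[480.   0. 250.] [-0.36 -0.26  2.63  2.16  0.53 -0.86] maxstep 0.04 worst 5e-03 steplen 7
[480. 120. 250.] [ 0.25 -0.16  2.63  3.43  0.55 -1.76] maxstep 0.10 worst 1e-03 steplen 6
[510. 280. 250.] [ 0.7   0.11  2.38  4.07  0.73 -2.11] maxstep 0.05 worst 6e-24 steplen 8
[490. 367. 248.] [ 0.9   0.21  2.26  4.31  0.83 -1.42] maxstep 0.04 worst 4e-21 steplen 4
[499. 346. 191.] [ 0.85  0.34  2.29  4.14  0.88 -0.43] maxstep 0.05 worst 9e-18 steplen 3
[497. 314. 211.] [0.8  0.24 2.35 4.1  0.84 0.16] maxstep 0.03 worst 3e-23 steplen 2
[488. 296. 205.] [0.78 0.23 2.39 4.06 0.85 0.6 ] maxstep 0.02 worst 2e-22 steplen 1
0.8 rim [612. 345. 237.] foot [614. 379. 201.] tip 43.0
1.6 rim [611. 310. 150.] foot [624. 358. 145.] tip 85.0
2.2 rim [599. 286. 145.] foot [622. 326. 165.] tip 
[... 1012 characters left out ...]
.  250.] [-0.65  0.12  2.37  2.06  0.8  -0.96] maxstep 0.03 worst 8e-29 steplen 11
[580.   0. 250.] [-0.23  0.03  2.47  2.62  0.62 -1.24] maxstep 0.04 worst 6e-28 steplen 7
[580. 120. 250.] [ 0.17  0.06  2.44  3.27  0.57 -1.65] maxstep 0.03 worst 2e-29 steplen 6
[510. 280. 250.] [ 0.7   0.11  2.38  4.07  0.73 -2.11] maxstep 0.05 worst 1e-27 steplen 9
[490. 367. 248.] [ 0.9   0.21  2.26  4.31  0.83 -1.42] maxstep 0.04 worst 4e-21 steplen 4
[499. 346. 191.] [ 0.85  0.34  2.29  4.14  0.88 -0.43] maxstep 0.05 worst 9e-18 steplen 3
[497. 314. 211.] [0.8  0.24 2.35 4.1  0.84 0.16] maxstep 0.03 worst 3e-23 steplen 2
[488. 296. 205.] [0.78 0.23 2.39 4.06 0.85 0.6 ] maxstep 0.02 worst 2e-22 steplen 1
```

Call:
{"op": "carry_out", "data": {"commands": [[[0.008,-0.014,-0.01],0,0],[[0.015,-0.026,-0.018],0,0],[[0.017,-0.029,-0.02],0,0],[[0.017,-0.029,-0.02],0,0],[[0.017,-0.029,-0.02],0,0],[[0.012,-0.036,-0.01],0,0],[[0.003,-0.04,-0.001],0,0],[[0.003,-0.04,-0.001],0,0]]}}

```text
time: 17.5
tcp_pos: [526.7, -48.5, 231.6]
tcp_rot: [3.066, 0.122, -0.599]
ft_force: [1.8, -0.2, -1.4]
opening: 0.176
```

```bash
python3 go.py 530 120 250
```

```text
t 17.5 p [526.7 -48.5 231.6] tx [ 0.924  0.074 -0.376] ty [ 0.08  -0.997  0.   ] tz [-0.375 -0.03  -0.926] 
j [-0.435 -0.021  2.556  2.347  0.694 -1.117] f [ 1.8 -0.2 -1.4] m [-0.07  0.97 -0.06] op 0.176
az 0.079 be 0.386 spin 3.141
dist 169.5 tool mm [   8.5 -167.7  -23.4]
```

Call:
{"op": "carry_out", "data": {"commands": [[[0.002,-0.04,-0.003],0,0],[[0.002,-0.041,-0.003],0,0],[[0.002,-0.041,-0.003],0,0],[[0,-0.041,-0.003],0,0],[[0,-0.041,-0.003],0,0],[[0,-0.041,-0.003],0,0],[[0,-0.041,-0.003],0,0],[[0,-0.025,-0.003],0,0]]}}

```text
time: 18.5
tcp_pos: [502.0, 266.7, 224.7]
tcp_rot: [3.035, 0.122, -0.685]
ft_force: [0.1, -0.4, -2.6]
opening: 0.177
```

```bash
python3 go.py 510 280 250; python3 -c "
from h import *
grab('side','s7.png')
c=grab('wrist','w7.png');c=grab('scene','c7.png')"
```

```text
t 18.5 p [502.  266.7 224.7] tx [ 0.9   0.07 -0.43] ty [ 0.082 -0.997  0.01 ] tz [-0.428 -0.044 -0.903] 
j [ 0.678  0.104  2.39   4.13   0.656 -2.173] f [ 0.1 -0.4 -2.6] m [-0.09  1.    0.01] op 0.177
az 0.078 be 0.444 spin 3.131
dist 29.7 tool mm [ -2.8 -12.3 -26.9]
```

View pics/c7.png

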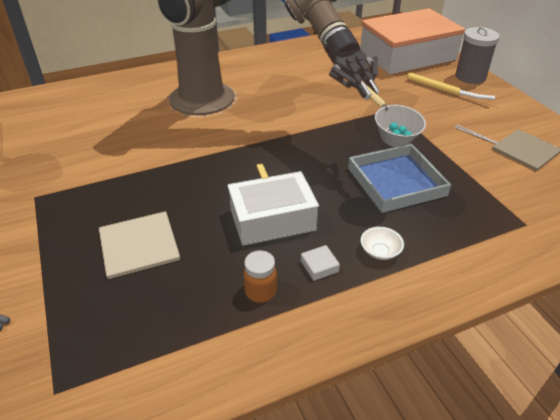

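View pics/w7.png

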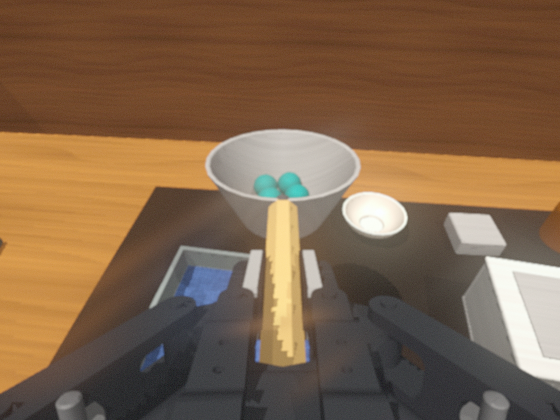

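```bash
python3 - <<'E'
from h import *
c=grab("wrist")
for p in((183,250),(250,256),(150,305)):print(onz(c,p,35).round())
d=grab("side","s7.png")
for p in((237,148),(299,142),(303,178),(239,181)):print("side",onz(d,p,35).round())
s=grab("scene")
for p in((349,180),(407,148),(430,147),(447,187),(384,207)):print("sc",onz(s,p,35).round())
E
python3 - <<'E'
import cv2
s=cv2.imread("pics/scene0.png");d=cv2.imread("pics/side0.png")
cv2.imwrite("pics/e.png",cv2.hconcat([cv2.resize(s[130:220,340:460],(480,360),interpolation=cv2.INTER_CUBIC),cv2.resize(d[130:190,230:310],(480,360),interpolation=cv2.INTER_CUBIC)]))
E
```

```text
[683. 400.  35.]
[681. 317.  35.]
[604. 411.  35.]
side [507. 378.  35.]
side [695. 397.  35.]
side [668. 183.  35.]
side [502. 188.  35.]
sc [576. 197.  35.]
sc [519. 400.  35.]
sc [539. 458.  35.]
sc [691. 396.  35.]
sc [693. 221.  35.]
```

View pics/e.png

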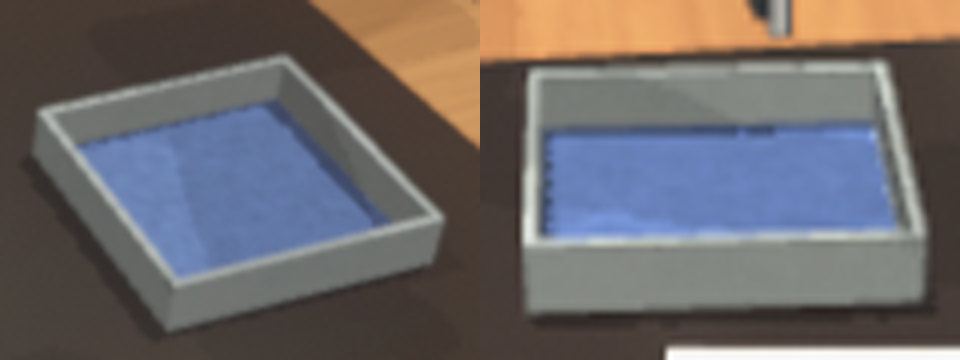

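```bash
python3 - <<'E'
from h import *
d=grab("side")
for c,P in((d,((238.3,141.7),(297.5,140.5),(303.7,169.5),(237.8,170))),(grab("scene"),((349.5,157.5),(412,144.3),(450,184.3),(383.8,201.3)))):
    Q=np.array([onz(c,p,35) for p in P]);print(Q.round()[:,:2].tolist(),Q.mean(0).round())
E
```

```text
[[513.0, 420.0], [692.0, 408.0], [678.0, 227.0], [502.0, 246.0]] [596. 325.  35.]
[[497.0, 242.0], [510.0, 422.0], [686.0, 409.0], [676.0, 232.0]] [592. 326.  35.]
```

```bash
cat > t8.py <<'E'
from kin import *
import sys
from workcell import robot
o=robot.get_obs();j0=o["joints"];M=R.from_rotvec(o["tcp_rot"]).as_matrix();p=o["tcp_pos"]
Mg=R.from_rotvec([3.072,.136,-.524]).as_matrix()
hdT=Mg.T@np.array([np.cos(.087),np.sin(.087),0]);upT=Mg.T@np.array([0,0,1.])
rimT=np.array([3,0,0])+121.5*hdT+upT*0.   # rim centre in tool coords (rim z 62 ~ G z)
TX,TY=map(float,sys.argv[1:3])
def rim(M):
    u=M@upT;e=-(np.array([0,0,1])-u*u[2]);e/=np.linalg.norm(e);return M@rimT,M@rimT+55*e,u
c,l,u=rim(M);print("now rim",(p+c).round(),"low",(p+l).round(),"tip",np.degrees(np.arccos(u[2])).round(1))
way=[]
for ph,z in eval(sys.argv[3]):
    Mn=M@R.from_euler('x',ph).as_matrix();c,l,u=rim(Mn)
    t=np.array([TX,TY,z])-l;way.append((t,Mn))
    print(ph,"tip",np.degrees(np.arccos(u[2])).round(),"tcp",t.round(),"d in cur tool",(M.T@(t-p)).round(),"foot",(t+c-50*u).round())
track(j0,way,n=15)
E
python3 t8.py 594 325 "((.6,190),(1.2,140),(1.6,110),(2.0,90),(2.4,80),(2.7,75))"
```

```text
now rim [627. 273. 213.] low [681. 278. 208.] tip 5.8
0.6 tip 32.0 tcp [466. 385. 239.] d in cur tool [ -31. -124.   -0.] foot [584. 398. 177.]
1.2 tip 63.0 tcp [481. 379. 226.] d in cur tool [ -12. -117.    6.] foot [601. 394. 166.]
1.6 tip 83.0 tcp [487. 364. 216.] d in cur tool [  -4. -101.   13.] foot [608. 379. 159.]
2.0 tip 102.0 tcp [487. 344. 209.] d in cur tool [ -2. -81.  20.] foot [609. 359. 154.]
2.4 tip 119.0 tcp [482. 324. 205.] d in cur tool [ -6. -63.  27.] foot [605. 338. 152.]
2.7 tip 129.0 tcp [474. 315. 201.] d in cur tool [-12. -54.  34.] foot [597. 327. 149.]
[466. 385. 239.] [ 0.95  0.2   2.27  4.34  0.8  -1.63] maxstep 0.05 worst 3e-03 steplen 9
[481. 379. 226.] [ 0.91  0.24  2.25  4.34  0.79 -1.04] maxstep 0.04 worst 1e-03 steplen 1
[487. 364. 216.] [ 0.89  0.24  2.26  4.34  0.78 -0.64] maxstep 0.03 worst 1e-04 steplen 1
[487. 344. 209.] [ 0.86  0.23  2.28  4.31  0.77 -0.22] maxstep 0.03 worst 4e-19 steplen 1
[482. 324. 205.] [0.84 0.21 2.33 4.27 0.77 0.22] maxstep 0.03 worst 1e-19 steplen 1
[474. 315. 201.] [0.84 0.21 2.35 4.25 0.77 0.54] maxstep 0.02 worst 1e-22 steplen 1
```

Call:
{"op": "carry_out", "data": {"commands": [[[0.002,-0.03,0.005],0,0],[[0.002,-0.033,0.005],0,0],[[0.002,-0.033,0.005],0,0],[[0,0,0],0.15,0],[[0,0,0],0.17,0],[[0,0,0],0.17,0],[[0,0,0],0.17,0]]}}

```text
time: 19.77
tcp_pos: [498.6, 352.1, 208.1]
tcp_rot: [-2.432, 0.116, 0.568]
ft_force: [0.3, -0.7, -2.2]
opening: 0.173
```

```bash
python3 st.py; python3 t8.py 594 315 "((.4,110),(.8,95),(1.2,85),(1.6,80),(2.0,75))"; python3 -c "
from h import *
grab('side','s8.png')
c=grab('scene','c8.png')"
```

```text
t 19.77 p [498.6 352.1 208.1] tx [ 0.903  0.055 -0.426] ty [-0.217 -0.798 -0.563] tz [-0.37   0.601 -0.709] 
j [ 0.86   0.261  2.248  4.335  0.773 -1.552] f [ 0.3 -0.7 -2.2] m [0.   1.03 0.01] op 0.173
az 0.06 be 0.44 spin -2.47
now rim [620. 334. 186.] low [623. 290. 154.] tip 36.3
0.4 tip 57.0 tcp [480. 373. 189.] d in cur tool [-8. -2. 33.] foot [599. 387. 129.]
0.8 tip 77.0 tcp [486. 360. 195.] d in cur tool [-5.  3. 18.] foot [607. 374. 138.]
1.2 tip 97.0 tcp [488. 341. 201.] d in cur tool [-7. 15.  2.] foot [610. 355. 146.]
1.6 tip 114.0 tcp [484. 321. 204.] d in cur tool [-13.  30. -10.] foot [607. 334. 151.]
2.0 tip 129.0 tcp [474. 307. 201.] d in cur tool [-21.  45. -13.] foot [598. 318. 149.]
[480. 373. 189.] [ 0.92  0.32  2.24  4.34  0.82 -1.1 ] maxstep 0.03 worst 8e-05 steplen 2
[486. 360. 195.] [ 0.9   0.29  2.25  4.34  0.8  -0.72] maxstep 0.03 worst 1e-06 steplen 1
[488. 341. 201.] [ 0.86  0.25  2.28  4.31  0.78 -0.32] maxstep 0.03 worst 4e-20 steplen 1
[484. 321. 204.] [0.83 0.22 2.32 4.28 0.77 0.1 ] maxstep 0.03 worst 4e-21 steplen 1
[474. 307. 201.] [0.83 0.2  2.36 4.26 0.78 0.52] maxstep 0.03 worst 2e-20 steplen 1
```

View pics/c8.png

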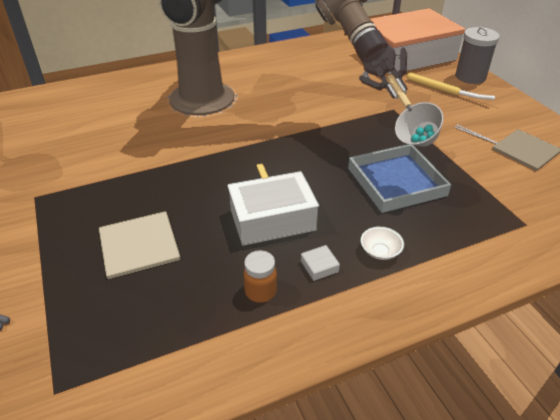

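Call:
{"op": "carry_out", "data": {"commands": [[[0.001,0.008,0.02],0,0],[[0.001,0.006,0.022],0.05,0],[[0,0,0],0.12,0],[[0,0,0],0.12,0],[[0,0,0],0.12,0]]}}

```text
time: 20.5
tcp_pos: [483.4, 362.9, 168.8]
tcp_rot: [-2.042, 0.215, 0.488]
ft_force: [-0.2, -0.1, -2.2]
opening: 0.173
```

```bash
python3 st.py; python3 t8.py 594 315 "((.4,95),(.8,85),(1.2,80),(1.6,75))"; python3 -c "
from h import *
grab('side','s9.png')
c=grab('scene','c9.png')"
```

```text
t 20.5 p [483.4 362.9 168.8] tx [ 0.903  0.05  -0.426] ty [-0.347 -0.498 -0.795] tz [-0.252  0.866 -0.433] 
j [ 0.908  0.36   2.244  4.307  0.836 -1.046] f [-0.2 -0.1 -2.2] m [-0.01  1.03 -0.01] op 0.173
az 0.055 be 0.44 spin -2.07
now rim [600. 334. 136.] low [597. 304.  90.] tip 57.1
0.4 tip 77.0 tcp [487. 361. 195.] d in cur tool [ -9. -21. -14.] foot [607. 374. 138.]
0.8 tip 97.0 tcp [488. 342. 201.] d in cur tool [-10. -17. -33.] foot [610. 355. 146.]
1.2 tip 114.0 tcp [484. 322. 204.] d in cur tool [-16.  -8. -51.] foot [607. 334. 151.]
1.6 tip 129.0 tcp [474. 308. 201.] d in cur tool [-25.   5. -59.] foot [598. 318. 149.]
[487. 361. 195.] [ 0.9   0.29  2.25  4.34  0.81 -0.72] maxstep 0.02 worst 2e-05 steplen 2
[488. 342. 201.] [ 0.86  0.26  2.28  4.32  0.79 -0.32] maxstep 0.03 worst 3e-21 steplen 1
[484. 322. 204.] [0.84 0.22 2.32 4.29 0.78 0.09] maxstep 0.03 worst 8e-21 steplen 1
[474. 308. 201.] [0.83 0.2  2.36 4.27 0.78 0.52] maxstep 0.03 worst 3e-20 steplen 1
```

View pics/c9.png

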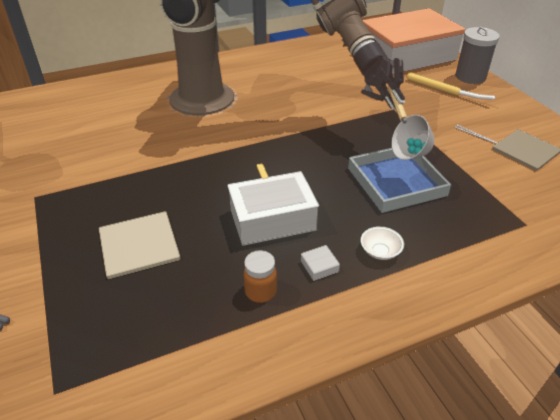

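Call:
{"op": "carry_out", "data": {"commands": [[[-0.004,-0.008,-0.005],0.1,0],[[0,0,0],0.12,0],[[0,0,0],0.12,0],[[0,0,0],0.12,0],[[0,0,0],0.12,0],[[0,0,0],0.12,0],[[0,0,0],0.12,0],[[0,0,0],0.12,0]]}}

```text
time: 21.6
tcp_pos: [486.6, 359.4, 181.7]
tcp_rot: [-1.129, 0.361, 0.292]
ft_force: [0.2, 0.0, -1.9]
opening: 0.174
```

```bash
python3 st.py; python3 t8.py 594 315 "((.4,95),(.8,85))"; python3 -c "
from h import *
grab('side','s10.png')
c=grab('scene','c10.png')"
```

```text
t 21.6 p [486.6 359.4 181.7] tx [ 0.905  0.045 -0.423] ty [-0.404  0.401 -0.822] tz [0.133 0.915 0.381] 
j [ 0.9    0.329  2.246  4.325  0.826 -0.147] f [ 0.2  0.  -1.9] m [0.01 0.87 0.03] op 0.174
az 0.049 be 0.437 spin -1.137
now rim [588. 328. 116.] low [593. 339.  63.] tip 103.0
0.4 tip 120.0 tcp [481. 316. 220.] d in cur tool [-23. -46. -26.] foot [604. 327. 168.]
0.8 tip 132.0 tcp [470. 307. 210.] d in cur tool [-29. -38. -39.] foot [594. 315. 159.]
[481. 316. 220.] [0.84 0.17 2.33 4.33 0.77 0.18] maxstep 0.02 worst 7e-16 steplen 4
[470. 307. 210.] [0.84 0.18 2.36 4.3  0.78 0.62] maxstep 0.03 worst 3e-19 steplen 1
```

View pics/c10.png

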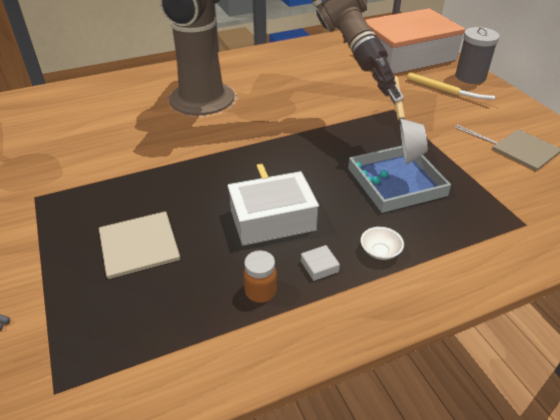

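Call:
{"op": "carry_out", "data": {"commands": [[[-0.004,-0.008,0.004],0.15,0],[[0,0,0],0.17,0],[[0,0,0],0.17,0],[[0,0,0],0.1,0],[[0,0,0],0,0]]}}

```text
time: 22.32
tcp_pos: [488.8, 357.6, 192.3]
tcp_rot: [-0.557, 0.407, 0.168]
ft_force: [-0.5, 0.2, -1.8]
opening: 0.172
```

```bash
python3 st.py;  python3 -c "
from h import *
a=grab('side','s11.png')['img']
c=grab('scene','c11.png')['img']
cv2.imwrite('pics/e11.png',cv2.hconcat([cv2.resize(c[110:220,340:460],(480,440)),cv2.resize(a[110:190,230:310],(320,440))])[:,:,::-1])"
```

```text
t 22.32 p [488.8 357.6 192.3] tx [ 0.907  0.045 -0.419] ty [-0.263  0.838 -0.479] tz [0.329 0.544 0.772] 
j [0.893 0.305 2.248 4.335 0.818 0.41 ] f [-0.5  0.2 -1.8] m [-0.01  0.86  0.02] op 0.172
az 0.05 be 0.432 spin -0.555
```

View pics/e11.png

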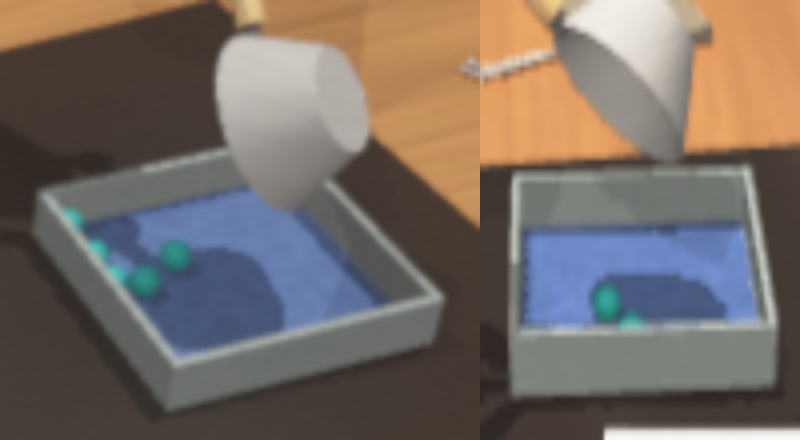

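Call:
{"op": "carry_out", "data": {"commands": [[[-0.025,-0.029,0.046],0,0],[[0,0,0],-0.18,0],[[0,0,0],-0.18,0],[[0,0,0],-0.18,0],[[0,0,0],-0.18,0],[[0,0,0],-0.18,0],[[0,0,0],-0.18,0],[[0,0,0],-0.18,0]]}}

```text
time: 23.42
tcp_pos: [497.5, 344.7, 239.1]
tcp_rot: [-1.847, 0.216, 0.436]
ft_force: [0.6, -0.6, -2.8]
opening: 0.175
```

Call:
{"op": "carry_out", "data": {"commands": [[[0,0,0],-0.18,0],[[0,0,0],-0.18,0],[[0,0,0],-0.18,0],[[0,0,0],-0.18,0],[[0,0,0],-0.18,0],[[0,0,0],-0.18,0],[[0,0,0],-0.18,0]]}}

```text
time: 24.3
tcp_pos: [497.1, 343.3, 238.6]
tcp_rot: [3.026, 0.122, -0.632]
ft_force: [-0.2, 0.1, -1.9]
opening: 0.176
```

```bash
python3 go.py 530 120 260;python3 -c "
from h import *
a=grab('side','s12.png')['img']
c=grab('scene','c12.png')['img']
cv2.imwrite('pics/e12.png',cv2.hconcat([cv2.resize(c[90:220,320:460],(480,440)),cv2.resize(a[110:190,230:310],(320,440))])[:,:,::-1])"
```

```text
t 24.3 p [497.1 343.3 238.6] tx [ 0.914  0.067 -0.401] ty [ 0.087 -0.996  0.031] tz [-0.397 -0.063 -0.916] 
j [ 0.848  0.185  2.273  4.335  0.76  -2.301] f [-0.2  0.1 -1.9] m [-0.11  0.9   0.  ] op 0.176
az 0.073 be 0.413 spin 3.107
dist 226.7 tool mm [  6.4 225.8 -18.5]
```

View pics/e12.png

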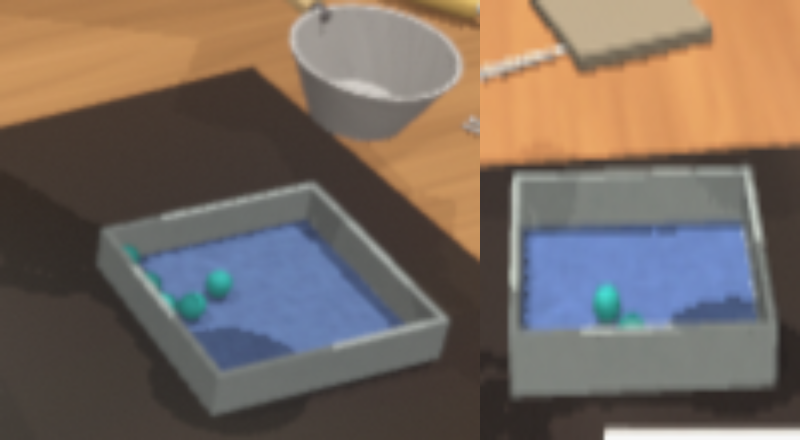

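Call:
{"op": "carry_out", "data": {"commands": [[[0.004,0.045,0],0.02,0],[[0.004,0.058,0],0.01,0],[[0.004,0.06,0],0,0],[[0,0.06,0.002],0,0],[[-0.003,0.06,0.002],0,0],[[-0.005,0.06,0.002],0,0],[[-0.005,0.06,0.003],0,0],[[-0.005,0.06,0.003],0,0]]}}

```text
time: 25.4
tcp_pos: [533.7, -41.0, 239.9]
tcp_rot: [3.076, 0.128, -0.594]
ft_force: [1.4, 0.3, -0.2]
opening: 0.176
```

```bash
python3 go.py 431 -308 180
```

```text
t 25.4 p [533.7 -41.  239.9] tx [ 0.925  0.079 -0.372] ty [ 0.081 -0.997 -0.01 ] tz [-0.371 -0.021 -0.928] 
j [-0.405 -0.035  2.544  2.362  0.67  -1.096] f [ 1.4  0.3 -0.2] m [-0.08  0.77 -0.02] op 0.176
az 0.085 be 0.381 spin -3.131
dist 292.3 tool mm [-93.8 258.4  99.4]
```

Call:
{"op": "carry_out", "data": {"commands": [[[-0.013,0.05,0.006],0,0],[[-0.015,0.05,0.012],0,0],[[-0.017,0.05,0.015],0,0],[[-0.017,0.05,0.018],0,0],[[-0.017,0.045,0.018],0,0],[[-0.015,0.02,0.02],0,0]]}}

```text
time: 26.15
tcp_pos: [432.2, -327.9, 192.4]
tcp_rot: [3.071, 0.133, -0.591]
ft_force: [-0.0, 0.3, -2.3]
opening: 0.172
```

```bash
python3 go.py 430.6 -307.8 110
```

```text
t 26.15 p [ 432.2 -327.9  192.4] tx [ 0.925  0.081 -0.371] ty [ 0.085 -0.996 -0.005] tz [-0.37  -0.027 -0.929] 
j [-1.259  0.309  2.297  1.558  1.132 -0.984] f [-0.   0.3 -2.3] m [-0.07  0.88  0.01] op 0.172
az 0.087 be 0.38 spin -3.136
dist 84.8 tool mm [ 30.7 -19.8  76.5]
```

Call:
{"op": "carry_out", "data": {"commands": [[[0.012,-0.007,0.034],0,0],[[0.012,-0.005,0.034],0,0],[[0.005,-0.003,0.015],0,0],[[0.005,0,0.012],0,0],[[0.003,0,0.008],0,0]]}}

```text
time: 26.78
tcp_pos: [425.3, -319.4, 79.7]
tcp_rot: [3.068, 0.129, -0.596]
ft_force: [0.6, -0.2, -1.9]
opening: 0.174
```

```bash
python3 go.py 432 -313 68;python3 -c "
from h import *
a=grab('side','s13.png')['img']
cv2.imwrite('pics/e13.png',cv2.resize(a[250:400,100:350],(750,450),interpolation=cv2.INTER_CUBIC)[:,:,::-1])"
```

```text
t 26.77 p [ 425.3 -319.4   79.7] tx [ 0.924  0.078 -0.374] ty [ 0.084 -0.996 -0.002] tz [-0.373 -0.029 -0.927] 
j [-1.268  0.611  2.278  1.681  1.146 -1.297] f [ 0.6 -0.2 -1.9] m [-0.04  0.89  0.04] op 0.174
az 0.085 be 0.384 spin -3.139
dist 14.9 tool mm [11.1 -5.8  8.2]
```

View pics/e13.png

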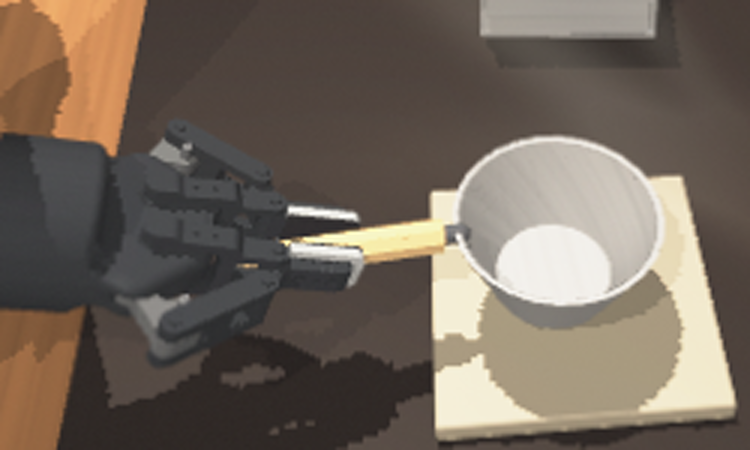

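Call:
{"op": "carry_out", "data": {"commands": [[[0.006,-0.004,0.004],0,0],[[0.005,-0.003,0.004],0,0],[[0,0,0],0,0]]}}

```text
time: 27.2
tcp_pos: [433.2, -312.6, 69.3]
tcp_rot: [3.068, 0.128, -0.589]
ft_force: [0.3, -0.4, -0.1]
opening: 0.176
```

```bash
python3 go.py 432 -313 68
```

```text
t 27.2 p [ 433.2 -312.6   69.3] tx [ 0.926  0.077 -0.37 ] ty [ 0.083 -0.997 -0.001] tz [-0.369 -0.03  -0.929] 
j [-1.244  0.643  2.277  1.722  1.148 -1.333] f [ 0.3 -0.4 -0.1] m [-0.01  0.45 -0.02] op 0.176
az 0.083 be 0.379 spin -3.141
dist 1.8 tool mm [-0.7  0.3  1.6]
```

Call:
{"op": "carry_out", "data": {"commands": [[[0.001,0,0.003],0,0],[[0.001,0,0.003],0,0]]}}

```text
time: 27.45
tcp_pos: [433.8, -312.9, 65.9]
tcp_rot: [3.068, 0.129, -0.576]
ft_force: [-5.3, 0.5, 6.5]
opening: 0.176
```

```bash
python3 st.py
```

```text
t 27.45 p [ 433.8 -312.9   65.9] tx [ 0.929  0.078 -0.363] ty [ 0.084 -0.996  0.002] tz [-0.361 -0.032 -0.932] 
j [-1.244  0.659  2.272  1.727  1.158 -1.349] f [-5.3  0.5  6.5] m [ 0.07 -0.93  0.19] op 0.176
az 0.084 be 0.371 spin 3.14
```

Call:
{"op": "carry_out", "data": {"commands": [[[0,0,0],0,0.3],[[0,0,0],0,0.6],[[0,0,0],0,1],[[0,0,0],0,1]]}}

```text
time: 27.95
tcp_pos: [433.4, -312.8, 64.5]
tcp_rot: [3.067, 0.129, -0.582]
ft_force: [-0.4, -0.2, -0.2]
opening: 0.924
```

```bash
python3 st.py;python3 -c "
from h import *
a=grab('side','s14.png')['img'];w=grab('wrist','w14.png')
cv2.imwrite('pics/e14.png',cv2.resize(a[250:400,100:350],(750,450),interpolation=cv2.INTER_CUBIC)[:,:,::-1])"
```

```text
t 27.95 p [ 433.4 -312.8   64.5] tx [ 0.927  0.078 -0.366] ty [ 0.085 -0.996  0.001] tz [-0.365 -0.032 -0.93 ] 
j [-1.244  0.659  2.272  1.727  1.154 -1.349] f [-0.4 -0.2 -0.2] m [-0.09  0.44  0.01] op 0.924
az 0.084 be 0.375 spin 3.14
```

View pics/e14.png

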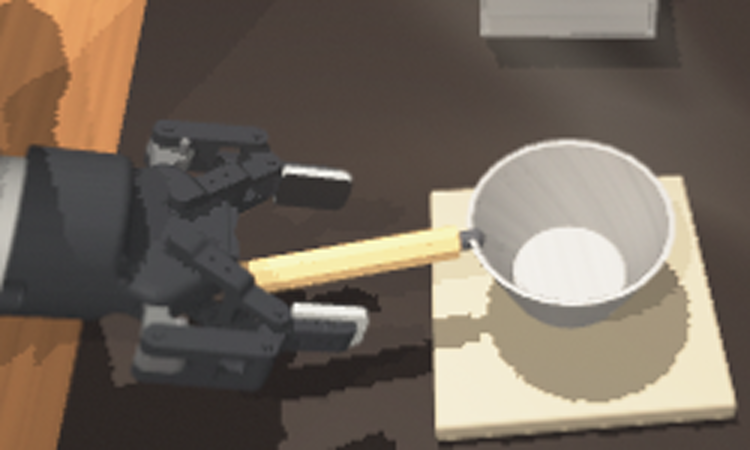

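View pics/w14.png

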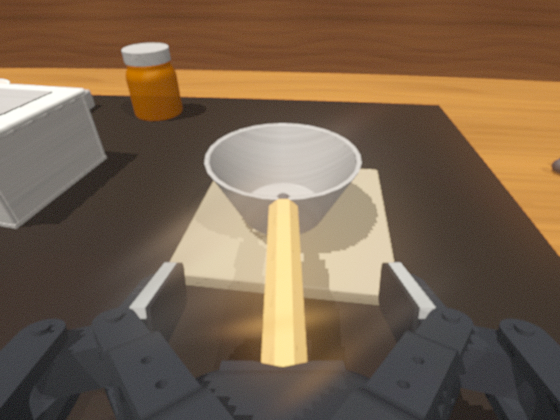

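Call:
{"op": "carry_out", "data": {"commands": [[[-0.01,0,-0.025],0,1],[[-0.018,0,-0.046],0,1],[[-0.02,0,-0.055],0,1],[[-0.02,0.005,-0.055],0,1]]}}

```text
time: 28.55
tcp_pos: [436.1, -315.5, 257.0]
tcp_rot: [3.079, 0.132, -0.594]
ft_force: [0.1, -1.0, 0.1]
opening: 0.999
```

```bash
python3 go.py 900 -500 420; python3 - <<'E'
from h import *
grab('side','s15.png')
from kin import *
o=robot.get_obs();M=R.from_rotvec(o["tcp_rot"]).as_matrix()
track(o["joints"],[(np.array([900,-500,420.]),M),(np.array([1050,-560,420.]),M)])
E
```

```text
t 28.55 p [ 436.1 -315.5  257. ] tx [ 0.925  0.082 -0.372] ty [ 0.083 -0.996 -0.013] tz [-0.371 -0.019 -0.928] 
j [-1.239  0.129  2.31   1.494  1.128 -0.79 ] f [ 0.1 -1.   0.1] m [0.01 0.42 0.01] op 0.999
az 0.088 be 0.381 spin -3.128
dist 525.2 tool mm [ 353.3  220.4 -320.1]
[ 900. -500.  420.] [-0.75  0.7   1.1   1.28  0.8   0.03] maxstep 0.14 worst 2e-19 steplen 43
[1050. -560.  420.] [-0.69  1.16  0.3   0.99  0.9   0.47] maxstep 0.12 worst 2e-19 steplen 13
```

View pics/s15.png

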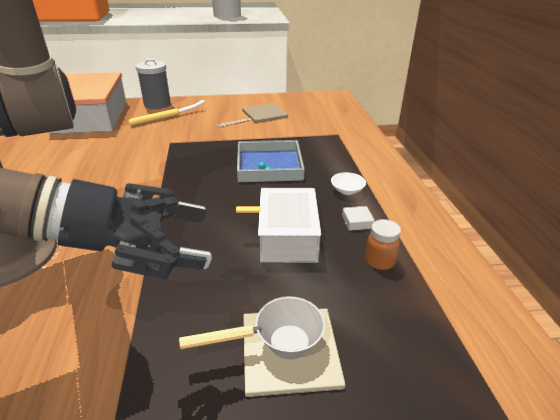

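Ladle stands upright on the pad. Now to the far right to re-aim the tool.

Call:
{"op": "carry_out", "data": {"commands": [[[0.041,0.025,-0.037],0,1],[[0.041,0.025,-0.037],0,1],[[0.041,0.025,-0.037],0,1],[[0.041,0.025,-0.037],0,1],[[0.041,0.025,-0.037],0,1],[[0.041,0.025,-0.037],0,1],[[0.041,0.025,-0.037],0,1],[[0.041,0.025,-0.037],0,1]]}}

```text
time: 29.6
tcp_pos: [870.1, -485.4, 422.7]
tcp_rot: [3.069, 0.12, -0.582]
ft_force: [1.0, -1.4, 0.6]
opening: 0.999
```

```bash
python3 go.py 1050 -560 420
```

```text
t 29.6 p [ 870.1 -485.4  422.7] tx [ 0.928  0.073 -0.366] ty [ 0.079 -0.997  0.001] tz [-0.365 -0.029 -0.93 ] 
j [-0.76   0.628  1.209  1.303  0.8   -0.012] f [ 1.  -1.4  0.6] m [-0.01  0.51 -0.05] op 0.999
az 0.078 be 0.375 spin 3.141
dist 194.7 tool mm [162.4  88.5 -61. ]
```

Call:
{"op": "carry_out", "data": {"commands": [[[0.05,0.03,-0.02],0,1],[[0.05,0.03,-0.02],0,1],[[0.05,0.03,-0.02],0,1],[[0.05,0.03,-0.02],0,1],[[0.045,0.035,-0.02],0,1],[[0.045,0.035,-0.02],0,1],[[0.045,0.035,-0.02],0,1]]}}

```text
time: 30.48
tcp_pos: [1090.8, -576.0, 378.7]
tcp_rot: [3.083, 0.007, -0.519]
ft_force: [-0.7, -0.2, 0.5]
opening: 1.001
```

```bash
python3 st.py
```

```text
t 30.48 p [1090.8 -576.   378.7] tx [ 0.945  0.002 -0.327] ty [ 0.007 -1.     0.015] tz [-0.327 -0.016 -0.945] 
j [-0.661  1.346  0.053  0.913  0.826  0.585] f [-0.7 -0.2  0.5] m [-0.   0.4  0. ] op 1.001
az 0.002 be 0.334 spin 3.126
```

Call:
{"op": "carry_out", "data": {"commands": [[[0.045,0.04,0],0,1],[[0.045,0.04,0],0,1],[[0.045,0.04,0],0,1],[[0.045,0.04,0],0,1]]}}

```text
time: 30.98
tcp_pos: [1094.8, -620.1, 293.8]
tcp_rot: [3.08, -0.13, -0.442]
ft_force: [-0.4, 0.4, 0.3]
opening: 1.0
```

```bash
python3 st.py
```

```text
t 30.98 p [1094.8 -620.1  293.8] tx [ 0.956 -0.086 -0.28 ] ty [-0.079 -0.996  0.039] tz [-0.282 -0.015 -0.959] 
j [-0.675  1.446  0.053  1.005  0.679  0.461] f [-0.4  0.4  0.3] m [-0.03  0.43  0.02] op 1.0
az -0.09 be 0.283 spin 3.101
```

Call:
{"op": "carry_out", "data": {"commands": [[[0.045,0.04,0],0,1],[[0.04,0.045,0],0.02,1]]}}

```text
time: 31.22
tcp_pos: [1084.3, -650.4, 266.3]
tcp_rot: [3.095, -0.205, -0.409]
ft_force: [1.1, 0.1, -0.4]
opening: 1.001
```

```bash
python3 st.py; cat > t9.py <<'E'
from h import *
from kin import *
o=robot.get_obs();M=R.from_rotvec(o["tcp_rot"]).as_matrix()
g=np.array([511,-2,76.])-3*M[:,0]
ex=np.array([.9915,-.13,0]);up=np.array([0,0,1.])
def tab(th): # from hinge
    return np.array([661.4,-21.9,70])+ex*(-152*np.cos(th)+5*np.sin(th))+up*(152*np.sin(th)+5*np.cos(th))
w=[(np.array([800,-450,380.]),M),(np.array([600,-200,300.]),M),(g+[0,0,150],M),(g,M)]
for th in(.26,.52,.78,1.047): w.append((tab(th)-3*M[:,0],M))
track(o["joints"],w,n=15)
E
python3 t9.py
```

```text
t 31.23 p [1084.3 -650.4  266.3] tx [ 0.957 -0.132 -0.258] ty [-0.128 -0.991  0.03 ] tz [-0.26   0.004 -0.966] 
j [-0.695  1.48   0.052  1.055  0.629  0.42 ] f [ 1.1  0.1 -0.4] m [ 0.11  0.41 -0.  ] op 1.001
az -0.137 be 0.261 spin 3.11
[ 800. -450.  380.] [-0.74  0.47  1.61  1.86  0.61 -0.55] maxstep 0.32 worst 1e-21 steplen 24
[ 600. -200.  300.] [-0.59  0.07  2.35  2.42  0.7  -1.13] maxstep 0.06 worst 6e-20 steplen 22
[508.  -2. 227.] [-0.02  0.07  2.63  3.3   0.86 -1.67] maxstep 0.09 worst 5e-05 steplen 15
[508.  -2.  77.] [-0.03  0.73  2.53  3.25  1.43 -1.59] maxstep 0.05 worst 3e-22 steplen 10
[514.  -3. 115.] [-0.03  0.58  2.56  3.25  1.3  -1.6 ] maxstep 0.01 worst 6e-21 steplen 3
[530.  -5. 151.] [-0.04  0.43  2.56  3.25  1.15 -1.62] maxstep 0.01 worst 9e-21 steplen 3
[555.  -8. 181.] [-0.05  0.32  2.53  3.24  1.01 -1.63] maxstep 0.01 worst 2e-21 steplen 3
[587. -12. 205.] [-0.06  0.27  2.47  3.24  0.9  -1.64] maxstep 0.01 worst 2e-22 steplen 3
```

Call:
{"op": "carry_out", "data": {"commands": [[[-0.047,-0.023,-0.005],0,1],[[-0.047,-0.023,-0.005],0,1],[[-0.047,-0.023,-0.005],0,1],[[-0.047,-0.023,-0.005],0,1],[[-0.047,-0.023,-0.005],0,1],[[-0.047,-0.023,-0.005],0,1],[[-0.047,-0.023,-0.005],0,1]]}}

```text
time: 32.1
tcp_pos: [821.2, -480.9, 356.8]
tcp_rot: [3.1, -0.223, -0.419]
ft_force: [-0.1, -1.1, 0.3]
opening: 1.0
```

```bash
python3 go.py 560 -150 280
```

```text
t 32.1 p [ 821.2 -480.9  356.8] tx [ 0.954 -0.141 -0.264] ty [-0.14  -0.99   0.024] tz [-0.264  0.014 -0.964] 
j [-0.746  0.553  1.529  1.858  0.603 -0.547] f [-0.1 -1.1  0.3] m [-0.01  0.43 -0.01] op 1.0
az -0.147 be 0.267 spin 3.117
dist 428.5 tool mm [-275.8 -292.9  147.7]
```

Call:
{"op": "carry_out", "data": {"commands": [[[-0.036,-0.038,0.018],0.01,1],[[-0.036,-0.038,0.018],0.01,1],[[-0.036,-0.038,0.018],0,1],[[-0.036,-0.038,0.018],0,1],[[-0.036,-0.038,0.018],0,1],[[-0.036,-0.038,0.018],0,1],[[-0.036,-0.038,0.018],0,1]]}}

```text
time: 32.98
tcp_pos: [580.4, -182.0, 310.6]
tcp_rot: [-3.102, 0.27, 0.389]
ft_force: [1.8, 0.3, 0.4]
opening: 0.998
```

```bash
python3 go.py 508 -2 180
```

```text
t 32.98 p [ 580.4 -182.   310.6] tx [ 0.954 -0.17  -0.245] ty [-0.171 -0.985  0.018] tz [-0.245  0.025 -0.969] 
j [-0.55  -0.01   2.411  2.526  0.66  -1.176] f [1.8 0.3 0.4] m [0.04 0.44 0.03] op 0.998
az -0.176 be 0.248 spin 3.123
dist 233.9 tool mm [ -67.6 -167.4  148.8]
```

Call:
{"op": "carry_out", "data": {"commands": [[[-0.014,-0.034,0.03],0.01,1],[[-0.014,-0.034,0.03],0.01,1],[[-0.014,-0.034,0.03],0,1],[[-0.014,-0.034,0.03],0,1],[[-0.014,-0.034,0.03],0,1]]}}

```text
time: 33.6
tcp_pos: [508.6, 0.1, 187.8]
tcp_rot: [-3.087, 0.301, 0.359]
ft_force: [1.3, 0.8, -0.2]
opening: 1.002
```

```bash
python3 go.py 508 -2 77; python3 - <<'E'
from h import *
c=grab('wrist','w16.png');grab('side','s16.png')
G=np.array([511,-2,76.])
print("proj tab",proj(c,G),"tip",proj(c,[486.9,1,79]),"root",proj(c,[539.5,-5.9,79]))
E
```

```text
t 33.6 p [5.086e+02 1.000e-01 1.878e+02] tx [ 0.955 -0.188 -0.229] ty [-0.193 -0.981  0.003] tz [-0.226  0.041 -0.973] 
j [ 0.054  0.294  2.607  3.412  1.107 -1.639] f [ 1.3  0.8 -0.2] m [0.14 0.41 0.02] op 1.002
az -0.195 be 0.231 spin 3.138
dist 110.8 tool mm [ 25.2   1.9 107.9]
proj tab [284.00184722 429.93566663] tip [287.5344455  475.26910113] root [281.26375496 381.5712312 ]
```

View pics/w16.png

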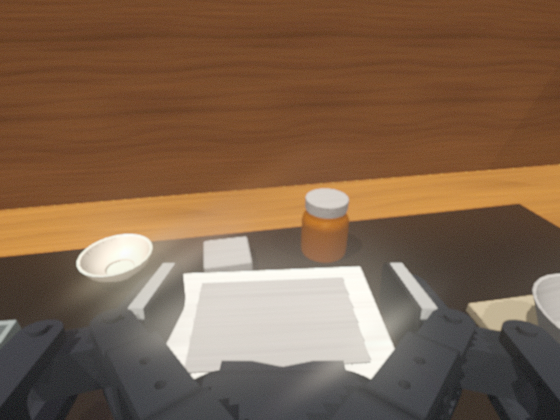

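View pics/s16.png

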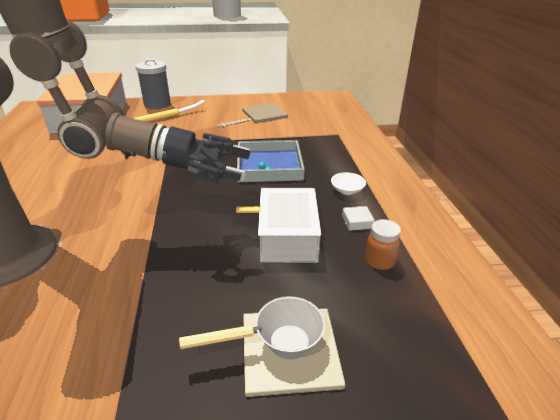

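Call:
{"op": "carry_out", "data": {"commands": [[[0.007,0,0.032],0,1],[[0.007,0,0.032],0,1],[[0.006,0,0.024],0,1]]}}

```text
time: 34.08
tcp_pos: [512.0, 2.9, 98.2]
tcp_rot: [-3.087, 0.29, 0.349]
ft_force: [0.6, -1.1, 0.4]
opening: 0.999
```

```bash
python3 go.py 508 -2 77; python3 - <<'E'
from h import *
c=grab('wrist','w17.png');d=grab('side','s17.png')
cv2.imwrite('pics/e17.png',cv2.resize(d['img'][150:280,180:340],(720,585),interpolation=cv2.INTER_CUBIC)[:,:,::-1])
E
```

```text
t 34.08 p [512.    2.9  98.2] tx [ 0.958 -0.181 -0.223] ty [-0.186 -0.983 -0.001] tz [-0.219  0.042 -0.975] 
j [ 0.056  0.688  2.525  3.381  1.414 -1.553] f [ 0.6 -1.1  0.4] m [0.06 0.45 0.02] op 0.999
az -0.187 be 0.225 spin -3.141
dist 22.1 tool mm [ 1.8  5.6 21.3]
```

View pics/w17.png

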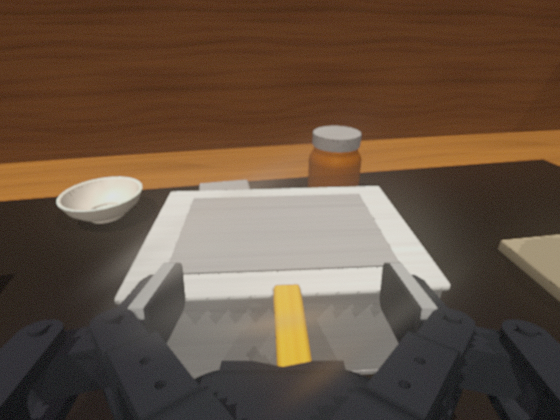

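View pics/e17.png

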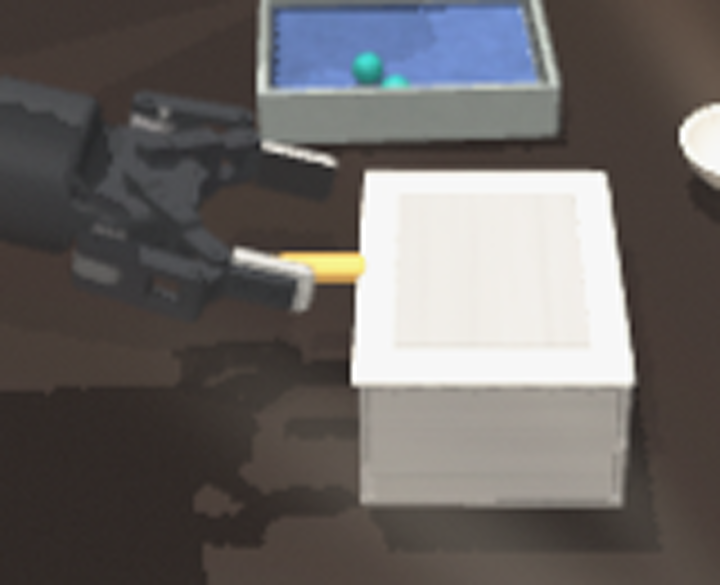

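Call:
{"op": "carry_out", "data": {"commands": [[[0,0.003,0.011],0,1],[[0,0.003,0.011],0,1],[[0,0,0],0,1]]}}

```text
time: 34.55
tcp_pos: [509.4, -5.8, 79.4]
tcp_rot: [-3.085, 0.301, 0.341]
ft_force: [0.0, 1.0, 0.2]
opening: 1.0
```

```bash
python3 go.py 508 -2 77; python3 - <<'E'
from h import *
c=grab('wrist','w18.png')
E
```

```text
t 34.55 p [509.4  -5.8  79.4] tx [ 0.957 -0.188 -0.219] ty [-0.193 -0.981 -0.002] tz [-0.214  0.044 -0.976] 
j [ 0.028  0.769  2.508  3.359  1.482 -1.539] f [0.  1.  0.2] m [0.09 0.44 0.02] op 1.0
az -0.194 be 0.221 spin -3.14
dist 4.7 tool mm [-1.5 -3.4  2.8]
```

View pics/w18.png

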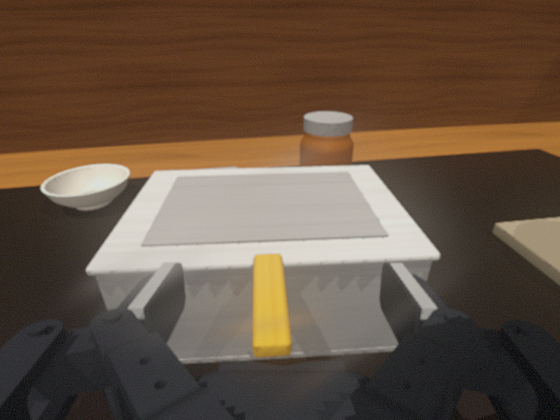

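Call:
{"op": "carry_out", "data": {"commands": [[[0,-0.005,0.003],0,1],[[0,0,0],0,0.5],[[0,0,0],0,0.3]]}}

```text
time: 34.98
tcp_pos: [511.8, -0.4, 80.3]
tcp_rot: [-3.085, 0.301, 0.33]
ft_force: [0.5, -0.3, -0.5]
opening: 0.604
```

```bash
python3 go.py 508 -2 77; python3 - <<'E'
from h import *
c=grab('wrist','w19.png')
E
```

```text
t 34.98 p [ 5.118e+02 -4.000e-01  8.030e+01] tx [ 0.959 -0.188 -0.212] ty [-0.194 -0.981 -0.004] tz [-0.207  0.044 -0.977] 
j [ 0.051  0.771  2.501  3.382  1.484 -1.536] f [ 0.5 -0.3 -0.5] m [0.14 0.49 0.02] op 0.604
az -0.194 be 0.213 spin -3.138
dist 5.3 tool mm [-2.7  2.3  3.9]
```

View pics/w19.png

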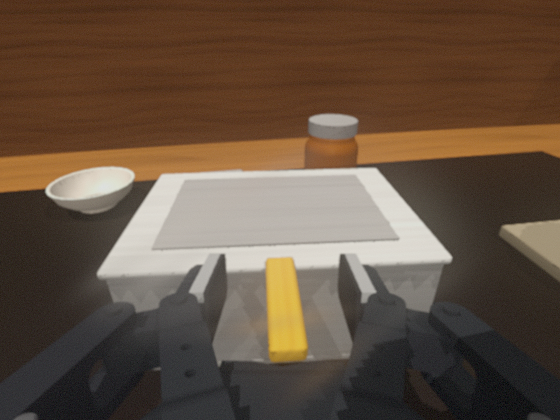

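Call:
{"op": "carry_out", "data": {"commands": [[[-0.003,0,0.005],0,0.25],[[0,0,0.001],0,0.1],[[0,0,0],0,0],[[0,0,0],0,0],[[0,0,0],0,0]]}}

```text
time: 35.65
tcp_pos: [506.9, -0.1, 75.3]
tcp_rot: [-3.092, 0.302, 0.326]
ft_force: [0.8, -5.5, 0.7]
opening: 0.162
```

```bash
python3 go.py 508 -2 77; python3 - <<'E'
from h import *
c=grab('wrist','w20.png')
E
```

```text
t 35.65 p [ 5.069e+02 -1.000e-01  7.530e+01] tx [ 0.96  -0.189 -0.208] ty [-0.193 -0.981  0.002] tz [-0.205  0.038 -0.978] 
j [ 0.055  0.797  2.501  3.386  1.513 -1.534] f [ 0.8 -5.5  0.7] m [-0.13  0.33  0.86] op 0.162
az -0.195 be 0.21 spin 3.14
dist 2.8 tool mm [ 1.1  1.7 -2. ]
```

View pics/w20.png

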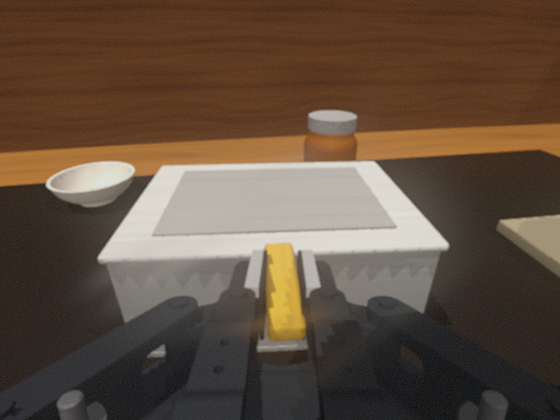

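Call:
{"op": "carry_out", "data": {"commands": [[[-0.002,0,-0.01],0,0],[[-0.001,0,-0.015],0,0],[[0,0,-0.015],0,0]]}}

```text
time: 36.08
tcp_pos: [510.4, -0.6, 105.2]
tcp_rot: [-3.091, 0.298, 0.373]
ft_force: [1.8, -5.0, 0.5]
opening: 0.158
```

```bash
cat > lid.py <<'E'
import sys
exec(open("st.py").read())
G=o["tcp_pos"]+3*M[:,0]; G0=np.array([509.8,-.7,74.7]); H=np.array([661.4,-21.9,70])
ex=np.array([.9915,-.13,0])
v=G-H;e=v@ex;z=v[2]
print("r",round(float(np.hypot(e,z)),1),"theta from hinge",round(float(np.arctan2(z,-e)-np.arctan2(4.7,152.5)),3),"lat",round(float(v@[.13,.9915,0]),1))
for th in map(float,sys.argv[1:]):
    r0=-(G0-H)@ex;t=H+ex*(-r0*np.cos(th)+4.7*np.sin(th))+np.array([0,0,1])*(r0*np.sin(th)+4.7*np.cos(th))
    t+=np.array([.13,.9915,0])*((G0-H)@[.13,.9915,0])
    print(th,"tool mm",(M.T@(t-G)).round(1))
E
python3 lid.py .4 .6 .8 1.047; python3 - <<'E'
from h import *
d=grab('side','s21.png')
E
```

```text
t 36.08 p [510.4  -0.6 105.2] tx [ 0.954 -0.186 -0.237] ty [-0.19  -0.982  0.009] tz [-0.234  0.036 -0.972] 
j [ 0.048  0.645  2.538  3.38   1.372 -1.57 ] f [ 1.8 -5.   0.5] m [0.32 0.51 1.  ] op 0.158
az -0.193 be 0.239 spin 3.132
r 153.5 theta from hinge 0.196 lat 1.3
0.4 tool mm [  3.1  -0.3 -31.1]
0.6 tool mm [ 11.9  -1.  -60.4]
0.8 tool mm [ 26.3  -2.1 -87.3]
1.047 tool mm [  50.9   -3.7 -115.8]
```

View pics/s21.png

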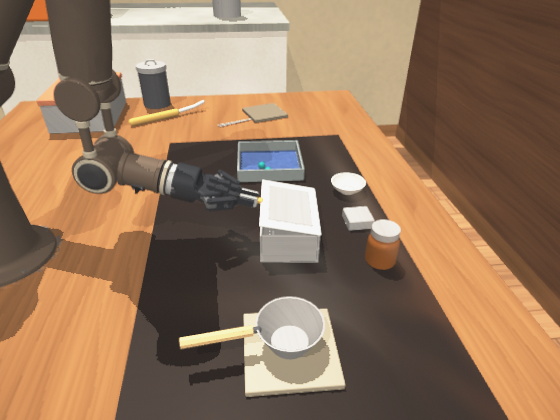

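Lid is lifting (θ≈0.2), forces low. Continue along the arc.

Call:
{"op": "carry_out", "data": {"commands": [[[0.001,0,-0.015],0,0],[[0.002,0,-0.016],0,0],[[0.004,0,-0.015],0,0],[[0.005,0,-0.015],0,0]]}}

```text
time: 36.62
tcp_pos: [526.5, -2.7, 147.9]
tcp_rot: [-3.086, 0.285, 0.441]
ft_force: [-7.1, -0.8, -0.8]
opening: 0.159
```

```bash
python3 lid.py .7 .8 .9 1.047
```

```text
t 36.62 p [526.5  -2.7 147.9] tx [ 0.944 -0.178 -0.279] ty [-0.181 -0.983  0.015] tz [-0.277  0.037 -0.96 ] 
j [ 0.025  0.416  2.553  3.368  1.12  -1.626] f [-7.1 -0.8 -0.8] m [0.62 1.48 1.1 ] op 0.159
az -0.186 be 0.282 spin 3.126
r 154.0 theta from hinge 0.493 lat 1.3
0.7 tool mm [ 11.5  -0.7 -29.6]
0.8 tool mm [ 18.8  -1.1 -43. ]
0.9 tool mm [ 27.4  -1.5 -55.7]
1.047 tool mm [ 42.3  -2.3 -72.6]
```

Call:
{"op": "carry_out", "data": {"commands": [[[0.005,0,-0.015],0,0],[[0.007,0,-0.015],0,0],[[0.008,0,-0.014],0,0],[[0.009,-0.001,-0.012],0,0]]}}

```text
time: 37.12
tcp_pos: [554.2, -6.5, 181.5]
tcp_rot: [-3.082, 0.275, 0.487]
ft_force: [-14.2, -1.8, 10.6]
opening: 0.153
```

```bash
python3 lid.py .9 1.047; python3 - <<'E'
from h import *
d=grab('side','s22.png');grab('wrist','w22.png')
E
```

```text
t 37.12 p [554.2  -6.5 181.5] tx [ 0.936 -0.172 -0.307] ty [-0.174 -0.985  0.019] tz [-0.305  0.036 -0.952] 
j [ 3.000e-03  2.720e-01  2.515e+00  3.364e+00  9.110e-01 -1.671e+00] f [-14.2  -1.8  10.6] m [ 0.29 -0.03 -0.08] op 0.153
az -0.181 be 0.312 spin 3.122
r 152.8 theta from hinge 0.778 lat 1.2
0.9 tool mm [  9.5  -0.5 -16. ]
1.047 tool mm [ 23.9  -1.1 -33.3]
```

View pics/s22.png

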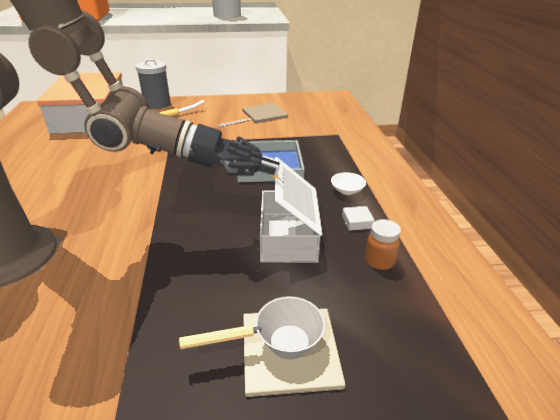

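Call:
{"op": "carry_out", "data": {"commands": [[[0.006,0,-0.013],0,0],[[0.007,0,-0.01],0,0]]}}

```text
time: 37.48
tcp_pos: [570.1, -8.7, 195.3]
tcp_rot: [-3.079, 0.273, 0.503]
ft_force: [-9.5, 3.1, 7.5]
opening: 0.152
```

```bash
python3 lid.py .95 1.047
```

```text
t 37.48 p [570.1  -8.7 195.3] tx [ 0.933 -0.17  -0.317] ty [-0.173 -0.985  0.018] tz [-0.315  0.038 -0.948] 
j [-0.007  0.231  2.485  3.364  0.831 -1.686] f [-9.5  3.1  7.5] m [0.42 0.29 0.51] op 0.152
az -0.18 be 0.322 spin 3.122
r 153.1 theta from hinge 0.917 lat 1.1
0.95 tool mm [ 3.  -0.4 -4.1]
1.047 tool mm [ 12.7  -0.8 -15.4]
```

Call:
{"op": "carry_out", "data": {"commands": [[[0.006,0,-0.008],0,0],[[0.006,0,-0.007],0,0],[[0,0,0],0,0]]}}

```text
time: 37.85
tcp_pos: [584.3, -10.5, 204.2]
tcp_rot: [-3.078, 0.27, 0.506]
ft_force: [-5.1, -0.2, 2.5]
opening: 0.156
```

```bash
python3 lid.py 1.0 1.047; python3 - <<'E'
from h import *
d=grab('side','s23.png')['img'];s=grab('scene','c23.png')['img']
cv2.imwrite('pics/e23.png',cv2.hconcat([cv2.resize(s[120:250,220:330],(400,473),interpolation=cv2.INTER_CUBIC),cv2.resize(d[140:270,220:330],(400,473),interpolation=cv2.INTER_CUBIC)])[:,:,::-1])
E
```

```text
t 37.85 p [584.3 -10.5 204.2] tx [ 0.933 -0.168 -0.319] ty [-0.172 -0.985  0.018] tz [-0.317  0.038 -0.948] 
j [-0.014  0.217  2.457  3.362  0.787 -1.693] f [-5.1 -0.2  2.5] m [0.48 0.64 0.23] op 0.156
az -0.178 be 0.324 spin 3.123
r 153.0 theta from hinge 1.027 lat 1.1
1.0 tool mm [-2.9 -0.1  3. ]
1.047 tool mm [ 1.9 -0.3 -2.4]
```

View pics/e23.png

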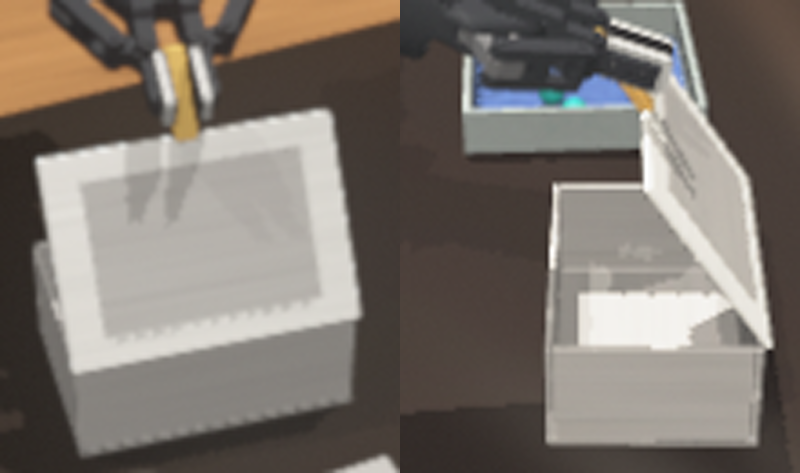

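```bash
python3 - <<'E'
from h import *
s=grab("scene");d=grab("side");k=400/110
S=lambda u,v:(u/k+220-.4,v/k+120-.4);B=lambda u,v:((u-400)/k+220-.4,v/k+140-.4)
X={}
for n,a,b in(("f-a",(37,160),(645,118)),("f-b",(37,160),(646,188)),("f+",(330,112),(662,74)),("h+",(360,318),(748,180)),("h-",(75,373),(770,345))):
    x,r=tri([ray(s,S(*a)),ray(d,B(*b))]);X[n]=x;print(n,x.round(1),np.round(r,1))
ex=np.array([.9915,-.13,0])
for f,h in(("f-a","h-"),("f-b","h-"),("f+","h+")):
    v=X[f]-X[h];print(f,np.degrees(np.arctan2(v[2],-v@ex)).round(1),np.linalg.norm(v[[0,2]]).round())
# predicted points: lid top front corners for theta
H=np.array([661.4,-21.9,70]);ey=np.array([.13,.9915,0])
for th in(55,58,60,62,65):
    t=np.radians(th)
    for y in(-87,87):
        for zz in (0,8):
            P=H+ex*(-123*np.cos(t)+zz*np.sin(t))+np.array([0,0,1])*(123*np.sin(t)+zz*np.cos(t))+ey*y
            a=proj(s,P);b=proj(d,P);print(th,y,zz,((a+.4-[220,120])*k).round(),((b+.4-[220,140])*k+[400,0]).round())
E
```

```text
f-a [589.3 -94.  197.9] [15.2 15.2]
f-b [582.  -97.6 175.5] [0.3 0.3]
f+ [610.9  66.7 165.5] [13.3 13.3]
h+ [673.6  64.   74.3] [0.5 0.5]
h- [ 650.8 -105.4   74.4] [0.1 0.1]
f-a 63.2 138.0
f-b 55.6 122.0
f+ 55.6 111.0
55 -87 0 [ 34. 166.] [642. 197.]
55 -87 8 [ 36. 166.] [655. 190.]
55 87 0 [328. 116.] [638.  42.]
55 87 8 [332. 116.] [649.  35.]
58 -87 0 [ 35. 166.] [653. 191.]
58 -87 8 [ 37. 167.] [667. 184.]
58 87 0 [331. 117.] [647.  36.]
58 87 8 [335. 117.] [658.  30.]
60 -87 0 [ 36. 167.] [660. 188.]
60 -87 8 [ 38. 169.] [674. 181.]
60 87 0 [333. 117.] [653.  33.]
60 87 8 [337. 118.] [665.  27.]
62 -87 0 [ 38. 168.] [668. 184.]
62 -87 8 [ 40. 170.] [682. 178.]
62 87 0 [335. 118.] [659.  30.]
62 87 8 [340. 119.] [671.  24.]
65 -87 0 [ 39. 170.] [680. 179.]
65 -87 8 [ 42. 173.] [694. 174.]
65 87 0 [339. 119.] [669.  26.]
65 87 8 [343. 122.] [681.  20.]
```

```bash
python3 - <<'E'
from h import *
from scipy.optimize import least_squares
G=np.array([[509.8,-.7,74.7],[513.3,-1.2,104.5],[529.3,-3.2,147.1],[557,-7,180.6],[572.9,-9.2,194.3],[587.1,-11,203.2]])
ex=np.array([.9915,-.13,0]);e=G@ex;z=G[:,2]
f=lambda q:np.hypot(e-q[0],z-q[1])-q[2]
a=least_squares(f,[655,70,152]);print(a.x,a.fun.round(2),"nominal hinge e",np.array([661.4,-21.9,70])@ex)
g=least_squares(lambda q:np.hypot(e-q[0],z-q[1])-np.hypot(152,5),[655,70]);print(g.x,g.fun.round(2))
for q in(a.x,g.x): t=np.arctan2(z-q[1],q[0]-e);print(np.degrees(t-t[0]).round(1))
d=grab('side')['img'];s=grab('scene')['img']
cv2.imwrite('pics/e24.png',cv2.resize(d[150:245,270:345],(592,600*95//95*1),interpolation=cv2.INTER_CUBIC)[:,:,::-1]) 
E
```

```text
[653.84415208  72.38047997 148.34247664] [-0.04 -0.07  0.41 -0.54  0.06  0.17] nominal hinge e 658.6251
[657.27361323  70.27461834] [-0.3  -0.    0.7  -0.4   0.02 -0.08]
[ 0.  11.6 29.3 46.2 54.3 60.8]
[ 0.  11.3 28.5 45.  53.  59.3]
```

View pics/e24.png

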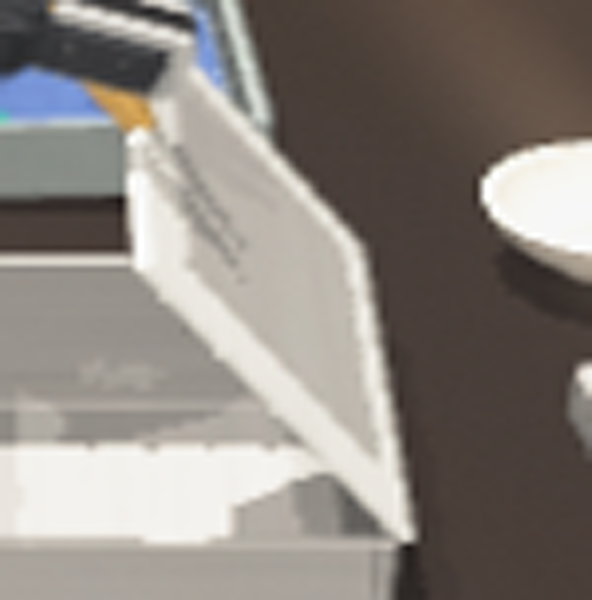

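Call:
{"op": "carry_out", "data": {"commands": [[[0.002,0,-0.002],0,0],[[0,0,0],0,0]]}}

```text
time: 38.4
tcp_pos: [586.3, -10.8, 205.4]
tcp_rot: [-3.079, 0.27, 0.506]
ft_force: [-4.7, 1.0, 2.1]
opening: 0.147
```

```bash
python3 - <<'E'
from h import *
import math
ex=np.array([.9915,-.13,0])
for i in range(5):
    grab("side" if i<4 else "scene","z%d.png"%i)
    o=robot.get_obs();M=R.from_rotvec(o["tcp_rot"]).as_matrix();G=o["tcp_pos"]+3*M[:,0];e=G@ex
    print(round(o["time"],2),o["tcp_pos"].round(1),o["ft_force"].round(1),[round(math.degrees(math.atan2(G[2]-h[1],h[0]-e)-math.atan2(74.7-h[1],h[0]-505.57)),1) for h in((653.84,72.38),(657.27,70.27),(658.6,70))],o["opening"].round(3))
d=cv2.imread("pics/z3.png");s=cv2.imread("pics/z4.png")
cv2.imwrite('pics/e25.png',cv2.hconcat([cv2.resize(s[120:250,220:330],(400,473),interpolation=cv2.INTER_CUBIC),cv2.resize(d[140:270,220:330],(400,473),interpolation=cv2.INTER_CUBIC)]))
E
```

```text
Traceback (most recent call last):
AttributeError: 'float' object has no attribute 'round'
```

```bash
python3 - <<'E'
from h import *
import math
ex=np.array([.9915,-.13,0])
for i in range(5):
    grab("side" if i<4 else "scene","z%d.png"%i)
    o=robot.get_obs();M=R.from_rotvec(o["tcp_rot"]).as_matrix();G=o["tcp_pos"]+3*M[:,0];e=G@ex
    print(round(o["time"],2),o["tcp_pos"].round(1),o["ft_force"].round(1),[round(math.degrees(math.atan2(G[2]-h[1],h[0]-e)-math.atan2(74.7-h[1],h[0]-505.57)),1) for h in((653.84,72.38),(657.27,70.27),(658.6,70))])
d=cv2.imread("pics/z3.png");s=cv2.imread("pics/z4.png")
cv2.imwrite('pics/e25.png',cv2.hconcat([cv2.resize(s[120:250,220:330],(400,473),interpolation=cv2.INTER_CUBIC),cv2.resize(d[140:270,220:330],(400,473),interpolation=cv2.INTER_CUBIC)]))
E
```

```text
38.5 [586.2 -10.8 205.3] [-5.5  1.4  3.2] [61.7, 60.1, 59.7]
38.55 [586.2 -10.8 205.3] [-3.4  1.5  2.1] [61.7, 60.1, 59.7]
38.6 [586.2 -10.8 205.3] [-4.5  2.4  3.4] [61.7, 60.2, 59.7]
38.65 [586.3 -10.8 205.3] [-4.8  0.5  3.4] [61.7, 60.2, 59.7]
38.7 [586.3 -10.8 205.3] [-5.1  0.6  2.3] [61.7, 60.2, 59.7]
```

View pics/e25.png

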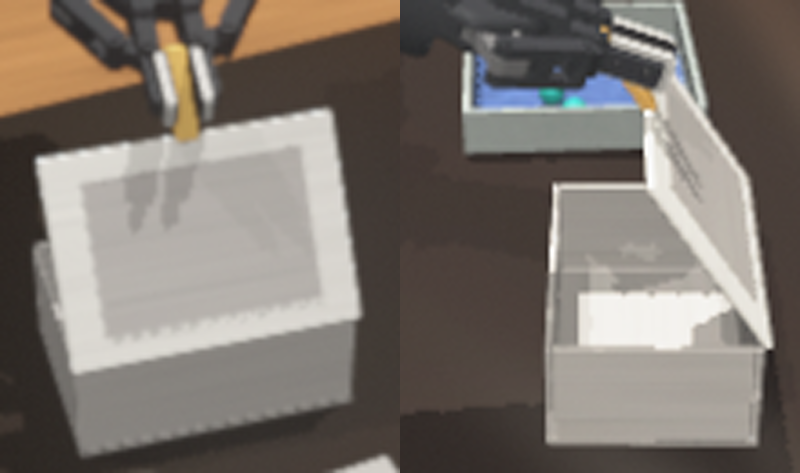

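View pics/z4.png

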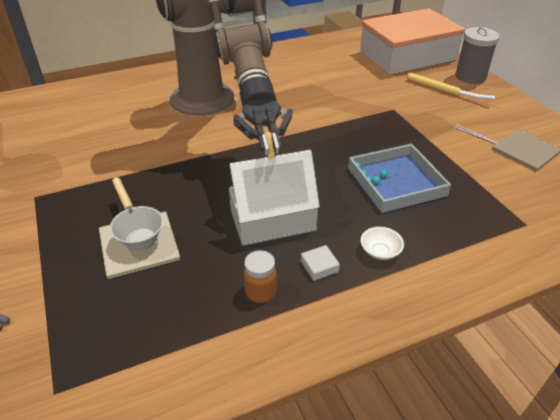

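```bash
python3 -c "
from workcell import order
print(order.finish_job())"
```

```text
the job is handed in; nothing more can be done
None
```

I handed the job in at about 38.7 s of the 72 s allowed. The arm is still pinching the brass tongue and holding the lid open at about 60 degrees.

- **Beads:** all five are in the lined tray; I counted five in the scene view after tipping.
- **Ladle:** it is empty and stands upright on the pale pad, released. The side view after I backed away and the last scene picture both show this.
- **Lid:** the arm's position along its arc gives 60.2 degrees with the stated hinge radius. Other ways of placing the hinge give 59.7 and 61.7. A cruder reading from lid corners in the pictures, taken about 1 degree earlier in the lift, came out lower, at 56 to 58 degrees. I trusted the arm's position, so the two checks differ by about 2 degrees.
- **Holding still:** the grip was steady over the last five readings, with about 6 N at the wrist.
- **Block, jar and dish:** I never went near them, and they look unmoved in the last scene picture.

Moves can only turn the tool about its own axis. To lay it nearly level I pushed it past its reach, so that the arm settled with a tilt, and I re-aimed it the same way before the lid. The grip was within about 0.07 rad of square to the tongue when it closed.

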